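# Zero the slide gauge and index its carriage in the ball detent

### The job

Take the orange stylus from its wooden stand, press the recessed red button of the slide gauge all the way down with its tip to zero the readout, without shifting the carriage, and put the stylus back fully home in the stand. Then pinch the carriage by the two rubber pads of its upright grip and slide it along the rail towards the far stop until you feel its ball click into the notch, never running it against that stop. Finish holding it there: the program ends with the fingers still gripping both pads and the ball seated in the notch; leave the rubber block, the sanding block and the dark jar where they are.

Things in the scene. Friction and masses are not known exactly. Their poses are not given: they have to be found in the camera images.
- gauge: Slide gauge, fixed to the bench: grey base 90 x 300 x 12 mm (x, y, z), origin under its centre on the bench. The rail runs along y; the carriage starts near the -y end, the far stop is at +y. Dark end blocks 34 mm high. The readout pod (70 x 90 x 34 mm high, with the button hole) is on the +x side, centred at x = +85 mm. A brass bar between the guide rails has one 9 mm cross groove: the notch.
- grip (a point): Centre of the carriage's upright grip, 66 mm above the bench. The grip is 28 mm (gauge x) by 22.4 mm over the rubber pads (gauge y) and rises from the carriage's flat top (46 mm above the bench; block 74 x 50 mm) to 84 mm. Axes parallel to the gauge's. One finger goes on each pad; a light grip (about 8 N) is enough and lets sideways strain slip off.
- pad_minus: Black ribbed rubber pad, 26 x 3.2 x 36 mm, on the -y face of the carriage's grip. Origin at the level of the carriage's underside, 26 mm above the bench.
- pad_plus: The same pad on the +y face of the grip.
- carriage (a joint): Position of the carriage along the gauge's +y axis, in m: 0 at the near stop, 0.16 at the far stop; starts between 0 and 0.03. It slides against 1 to 3 N of friction. At the notch a sprung ball under it draws it on a little over the last 3 mm, then stops it: to push it out again, either way, takes about 15 to 18 N. Seated, it has some 2 mm of give either way.
- detent_ball (a joint): How far the ball under the carriage has sunk below the brass bar's top, in m: about 0.0006 while riding on the bar, 0.0025 when seated in the notch. The bar is set differently each time: the ball clicks in at a carriage value anywhere from 0.075 to 0.125, to be felt (or seen as a dark gap across the brass where the carriage does not cover it).
- button_hole (a point): Centre of the mouth of the round hole, 13 mm across, in the pod's top face (34 mm above the bench). The red button, 10 mm across, lies in it 5.5 mm below the mouth.
- zero_button (a joint): Travel of the spring button, in m: 0 up, 0.003 fully down (about 4 N).
- button_face: The red face of the button, 10 mm across; origin at the button's underside, 3 mm below its top.
- stylus: Orange stylus, loose, 115 mm long, about 40 g, z axis along it. Round handle 14 mm in diameter from 25 to 115 mm above the tip; below it a steel tip 5 mm in diameter, 25 mm long. Origin at the end of the tip. It starts upright in the stand, tip 3 mm and top 118 mm above the bench.
- stylus_tip (a point): End of the stylus's steel tip; z axis along the stylus, towards the handle.
- stylus_center (a point): Centre of the stylus, half-way along it, 57.5 mm above its tip.
- stand_hole (a point): Centre of the hole's mouth on the wooden stand, a fixed block 60 x 60 x 55 mm high (mouth 55 mm above the bench). The hole is 19 mm wide, chamfered, for the upper 27 mm; the handle's lower end sits there on a ledge 28 mm above the bench. Below, the hole is 11 mm wide for the tip.
- block: Black rubber block, 45 x 70 x 25 mm, a bystander; origin at the centre of its underside.
- abrasive_block: Brown sanding block, 65 x 107 x 32 mm, a bystander; origin at the centre of its underside.
- jar: Black jar with a grey lid, 68 mm across and 80 mm high, a bystander; origin at the centre of its underside.
Not all that is in view belongs to the job. Of the things like the part that bears stand_hole, leave any that is blue or pink; of the rest the smaller one is meant.

How it is judged:
By the outcome, as a careful person would: the job done as asked, in the order asked, and still so for the second after the job is handed in, while the arm keeps its last pose, push and grip.
It also fails if it takes over 72 s, if anything falls off the work surface, if the arm or the gripper's body presses on something with over 40 N, if the wrist force passes 120 N, or if a joint passes its speed limit or range.

### The arm

A 7-joint arm with a two-finger parallel gripper is mounted at the origin on a cart in front of the work surface, level with it; the furniture and walls round the work are solid. World frame = base frame: x ahead of the robot, y to its left, z up, the work surface at z = 0. Lengths are in mm, angles in rad, forces in N, time in s.
With the tool pointing down it reaches from about 425 to 825 mm from the base axis. Payload 3.6 kg.
Tool frame: the origin (TCP) lies midway between the tips of the shut fingers; the grasp point (between the pads) lies 19 mm behind it (robot.hold_point_z is the distance from the TCP to the grasp point, in mm); x points along the fingers, y is the direction in which the jaws open and shut, and the axes are right-handed (so a half turn about x gives the same grasp; the last joint's range is limited). The gripper opens to 93 mm and grips with 3 to 60 N. Pads are 15 mm wide; open, the fingers measure 128 mm over their backs; the gripper's body (75 mm by 188 mm) begins 65 mm behind the grasp point.
Start: joints at [-1.24, 0.615, -0.013, 1.423, 0.008, 1.103, -0.04], TCP at [227.604, 608.817, 218.64] pointing down, gripper open.
Joint ranges: [-3.12, 3.12], [-0.3, 2.06], [-1.34, 1.32], [0.26, 2.42], [-1.36, 4.5], [0.01, 1.98], [-2.84, 2.84]. Speed limits (rad/s): [2.79, 2.79, 3.14, 3.14, 3.14, 3.14, 3.14].

### API

Orientations are given as [roll, pitch, yaw] about the fixed x, y, z axes, in that order (R = Rz(yaw) Ry(pitch) Rx(roll)).
In Python, from plant import get_state, cams, robot gives the robot as it stands. The module is installed in compiled form; this text tells all that it offers.
- The arm moves only by the shell command python3 -m inch 'ROWS'. ROWS is JSON, one flat list of numbers, 7 for each row, row after row: the turn, a rotation vector about the tool's x, y, z in degrees, then the shift along the tool's x, y, z in mm, then the opening, from 0 (shut) to 1 (fully open). In form: [wx, wy, wz, dx, dy, dz, fingers, wx, wy, wz, dx, dy, dz, fingers, ...]. A call has 1 to 5 rows; each row shifts and turns the commanded pose from where the row before left it, along the tool's axes as they then stand; what a row does not reach is not made up. A row lasts 1/12 s, in which the tool goes at most 41.7 mm and 7.16 degrees, less where a joint would pass 70% of its speed; a pose out of reach is approached as far as the arm can. A call is refused whole if a number of a shift passes 41.7 or a number of a turn 7.16, either way. A call with a gripper value outside its range is refused whole. The fingers move at their own pace and stop on an object; the grip force is fixed at half the most. Time passes only in rows, so rows that do not move let the fingers close. It gives the time, the measured TCP pose, the force and the opening at its end, in the units of the state.
- get_state(): the state, without advancing time (a new reading comes with each control period).
- cams.camera(name): name is "side" or "top" or "wrist"; returns a dict with "pixels" (420x560x3 uint8, blue, green, red), "z_map" (420x560 float32, mm along the optical axis (not along the pixel's ray), 0 where there is no reading), "K" (3x3 intrinsics, pixels), "T" (4x4, takes a point from camera to world coordinates); the wrist camera has in their place "mount" (4x4, takes a point from camera to tool coordinates, whose origin is the TCP and whose axes are the tool frame's). Camera axes: x right, y down, z forward; pixel columns grow to the right and rows downward; lengths in mm; the calibration is good to about 2 mm. The wrist camera is an equidistant fisheye: a pixel r from the principal point sees the ray r / f radians off the axis. A picture is of the moment at which its call begins: read the wrist's pose just before it.
- robot.close_job(): hands the job in, once; it reports no verdict.
The state is a dict: "clock": time; "qpos": joint angles; "joint_velocities": joint speeds; "joint_efforts": joint torques, N m; "ee_pos": TCP position; "tcp_rot": TCP orientation; "wrist_force": force on the tool from outside, world axes, zero at the start; "moment": the same for the moment, N m; "grip_width": opening from 0.0 (shut) to 1.0 (fully open).
Only numpy, scipy, OpenCV 4.12 (cv2) and the standard library are available. Lean on these libraries where they do the work, as an engineer would, in place of code of your own. Each camera call takes 0.05 s, during which the arm holds its last target.

## Working session

There is one attempt and no reset: what is moved stays moved. The work goes in short steps, Python scripts to look and compute and a shell command to move; the robot and the scene stay as the last step left them, time stands still between calls to the robot, and variables do not carry over. Pictures are saved under pics/ and viewed, and the job is handed in when it is done.

```bash
mkdir -p pics; python3 - <<'E'
from plant import get_state,cams,robot
import cv2,numpy as np
s=get_state();print({k:np.round(v,3) for k,v in s.items()}, robot.hold_point_z)
for n in ["side","top","wrist"]:
    c=cams.camera(n);cv2.imwrite(f"pics/{n}0.png",c["pixels"]);np.savez(f"{n}0.npz",**c)
    print(n,c["K"],c.get("T",c.get("mount")))
E
```

```text
{'clock': np.float64(0.0), 'qpos': array([-1.24 ,  0.616, -0.013,  1.425,  0.008,  1.103, -0.04 ]), 'joint_velocities': array([-0.   , -0.001,  0.002, -0.001,  0.001, -0.001,  0.002]), 'joint_efforts': array([-0.0000e+00, -4.5894e+01,  2.0900e-01, -1.6574e+01, -6.1000e-02,
        2.1000e-02,  0.0000e+00]), 'ee_pos': array([227.341, 608.112, 217.507]), 'tcp_rot': array([-1.554,  1.568, -1.912]), 'wrist_force': array([ 0.915, -0.31 ,  0.007]), 'moment': array([-0.006,  0.019,  0.002]), 'grip_width': np.float64(1.002)} 18.8
side [[545.66850198   0.         280.25047845]
 [  0.         545.66850198 215.68756089]
 [  0.           0.           1.        ]] [[-9.99923564e-01  5.16017879e-04 -1.23531287e-02  5.34379829e+02]
 [ 1.14148809e-02  4.22412075e-01 -9.06332025e-01  1.54848535e+03]
 [ 4.75042720e-03 -9.06403758e-01 -4.22385678e-01  7.70560976e+02]
 [ 0.00000000e+00  0.00000000e+00  0.00000000e+00  1.00000000e+00]]
top [[440.64240601   0.         280.96859768]
 [  0.         440.64240601 217.60069415]
 [  0.           0.           1.        ]] [[ 4.32675463e-02 -9.76565354e-01  2.10827012e-01  2.62517400e+02]
 [-9.99057388e-01 -4.15535284e-02  1.25554387e-02  7.46358353e+01]
 [-3.50060027e-03 -2.11171527e-01 -9.77442751e-01  1.28650425e+03]
 [ 0.00000000e+00  0.00000000e+00  0.00000000e+00  1.00000000e+00]]
wrist [[325.1922621    0.         280.25494902]
 [  0.         325.1922621  208.91413729]
 [  0.           0.           1.        ]] [[-3.28680286e-04 -2.66614611e-01  9.63803165e-01 -1.65712183e+02]
 [ 9.99999681e-01 -7.88699804e-04  1.22847999e-04 -3.34112469e-01]
 [ 7.27398296e-04  9.63802899e-01  2.66614785e-01 -7.40513565e+01]
 [ 0.00000000e+00  0.00000000e+00  0.00000000e+00  1.00000000e+00]]
```

View pics/side0.png

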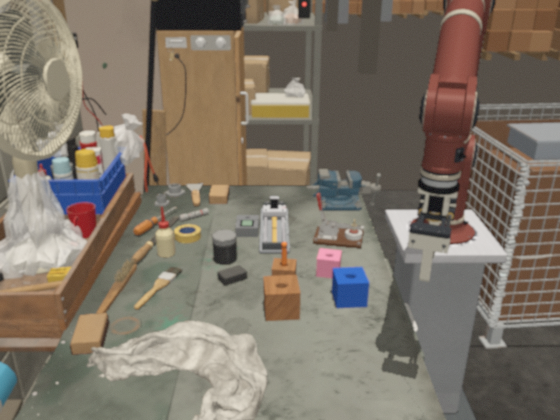

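View pics/top0.png

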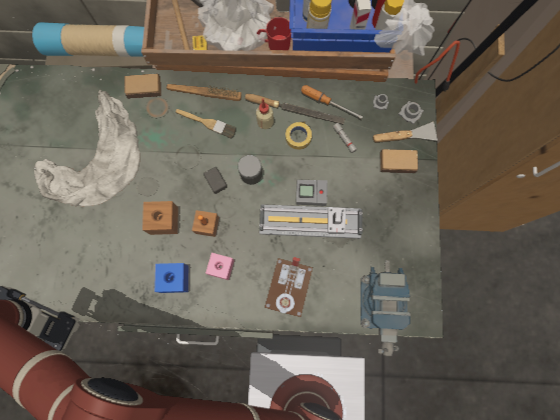

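View pics/wrist0.png

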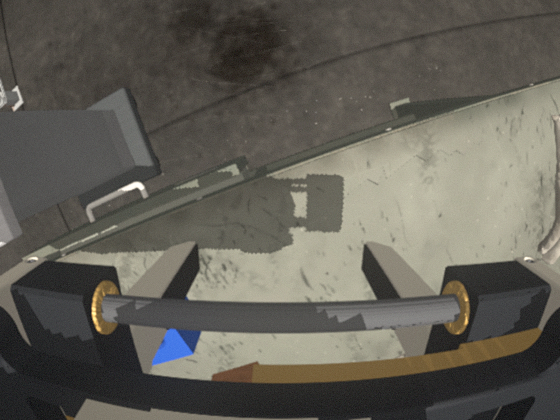

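```bash
python3 - <<'E'
import cv2,numpy as np
t=cv2.imread("pics/top0.png");s=cv2.imread("pics/side0.png")
a=cv2.resize(t[165:305,140:380],None,fx=3.3,fy=3.3,interpolation=cv2.INTER_CUBIC)
b=cv2.resize(s[180:330,190:390],None,fx=4,fy=4,interpolation=cv2.INTER_CUBIC)
cv2.imwrite("pics/topc.png",a);cv2.imwrite("pics/sidec.png",b)
E
```

```text
(no output)
```

View pics/topc.png

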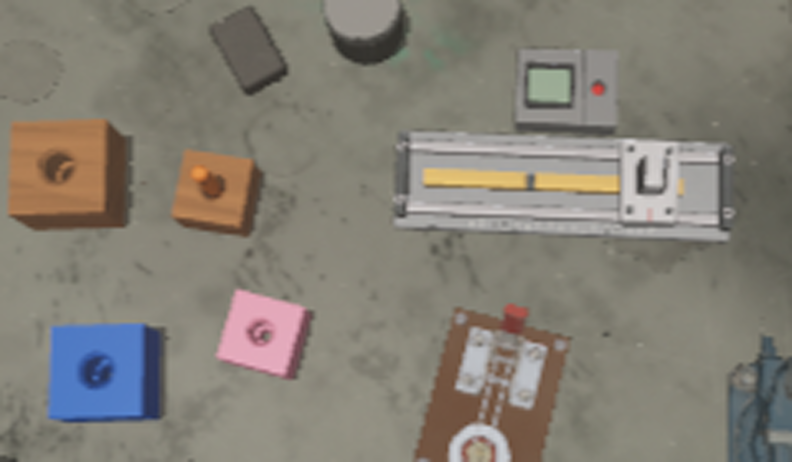

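View pics/sidec.png

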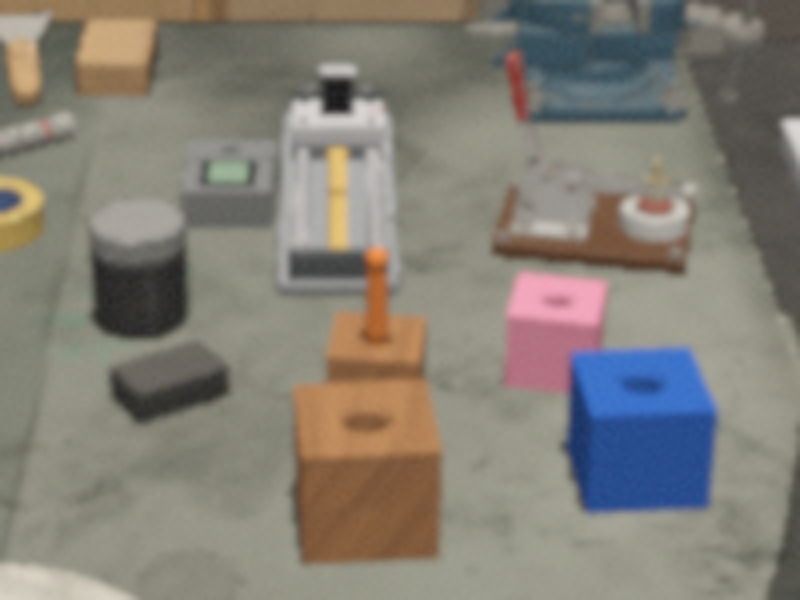

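Candidates for the stand: large brown (158,217), small brown bearing the orange stylus (204,222), blue (171,278), pink (219,266) in the top view. Blue and pink are ruled out, and of the two browns the smaller one at (204,222) is meant. Orange things: the stylus (200,218) and the screwdriver (318,95); the stylus is the one in the stand. Red things: the pod button (321,191) and a toggle on the brown board (296,261); the button is on the pod. The crop shows a dark gap across the brass at about (300,220).

```bash
cat > h.py <<'E'
import cv2,numpy as np
from scipy.spatial.transform import Rotation as R
def ray(c,u,v):
    K=c["K"];T=c["T"];d=T[:3,:3]@np.array([(u-K[0,2])/K[0,0],(v-K[1,2])/K[1,1],1]);return T[:3,3],d
def onz(c,u,v,z):
    o,d=ray(c,u,v);return o+d*(z-o[2])/d[2]
def fishray(c,u,v,s):
    K=c["K"];x=(u-K[0,2])/K[0,0];y=(v-K[1,2])/K[1,1];r=np.hypot(x,y);
    dc=np.array([x/r*np.sin(r),y/r*np.sin(r),np.cos(r)]) if r>1e-9 else np.array([0,0,1.])
    Rw=R.from_euler('xyz',s["tcp_rot"]).as_matrix();M=c["mount"]
    return s["ee_pos"]+Rw@M[:3,3], Rw@M[:3,:3]@dc
def fishz(c,u,v,z,s):
    o,d=fishray(c,u,v,s);return o+d*(z-o[2])/d[2]
def tri(o1,d1,o2,d2):
    A=np.stack([d1,-d2],1);t=np.linalg.lstsq(A,o2-o1,rcond=None)[0]
    p,q=o1+t[0]*d1,o2+t[1]*d2;return (p+q)/2,np.linalg.norm(p-q)
E
python3 - <<'E'
from h import *
t=np.load("top0.npz");s=np.load("side0.npz")
def toC(x,y):return 140+(x+.5)/3.3-.5,165+(y+.5)/3.3-.5
def sC(x,y):return 190+(x+.5)/4-.5,180+(y+.5)/4-.5
h=cv2.cvtColor(t["pixels"],cv2.COLOR_BGR2HSV)
def mask(img,lo,hi,box):
    h=cv2.cvtColor(img,cv2.COLOR_BGR2HSV);m=cv2.inRange(h,lo,hi);b=np.zeros_like(m);b[box[1]:box[3],box[0]:box[2]]=1;return m*b
m=mask(t["pixels"],(5,200,190),(18,255,255),(190,205,220,240));ys,xs=np.nonzero(m);print("sty px",xs.mean(),ys.mean(),xs.min(),xs.max(),ys.min(),ys.max(),len(xs))
ms=mask(s["pixels"],(3,205,150),(18,255,255),(270,235,300,265));ys2,xs2=np.nonzero(ms);print("side",list(zip(xs2,ys2)))
print("sty top",onz(t,*toC(200,174),118))
print("sty top side",onz(s,*sC(376,256),118))
# stand top corners
for c in [(188,151),(259,159),(248,236),(173,218)]: print("stand corner",onz(t,*toC(*c),55))
m=mask(t["pixels"],(0,120,100),(8,255,255),(312,180,330,200))|mask(t["pixels"],(172,120,100),(180,255,255),(312,180,330,200));ys,xs=np.nonzero(m)
print("btn",xs.mean(),ys.mean(),len(xs),onz(t,xs.mean(),ys.mean(),30), [round(float(t["z_map"][int(y),int(x)])) for y,x in zip(ys,xs)])
for n,c,z in [("pod tl",(518,48),34),("pod tr",(617,51),34),("pod br",(615,123),34),("pod bl",(516,120),34),("notch",(530,181),22),("base bl",(394,228),0),("base br",(729,240),0),("carr tl",(621,140),46),("carr tr",(680,142),46),("carr bl",(622,222),46),("carr br",(678,221),46),("grip",(654,170),84),("blkL",(399,130),34),("blkLb",(398,215),34),("blkR",(727,148),34),("blkRb",(727,226),34)]:
    print(n,np.round(onz(t,*toC(*c),z),1))
E
```

```text
<stdin>:8: RuntimeWarning: Mean of empty slice.
  ret = ret.dtype.type(ret / rcount)
Traceback (most recent call last):
ValueError: zero-size array to reduction operation minimum which has no identity
```

```bash
python3 - <<'E'
from h import *
t=np.load("top0.npz");s=np.load("side0.npz")
def toC(x,y):return 140+(x+.5)/3.3-.5,165+(y+.5)/3.3-.5
def sC(x,y):return 190+(x+.5)/4-.5,180+(y+.5)/4-.5
h=cv2.cvtColor(t["pixels"],cv2.COLOR_BGR2HSV)
print(h[217,198:204],h[218,198:204])
print("sty top",onz(t,*toC(200,174),118))
print("sty top side",onz(s,*sC(376,256),118))
for c in [(188,151),(259,159),(248,236),(173,218)]: print("stand corner",onz(t,*toC(*c),55))
b=np.zeros(h.shape[:2],bool);b[180:200,312:330]=1
m=(((h[...,0]<8)|(h[...,0]>172))&(h[...,1]>110)&b);ys,xs=np.nonzero(m)
print("btn",xs.mean(),ys.mean(),len(xs),onz(t,xs.mean(),ys.mean(),29))
for n,c,z in [("pod tl",(518,48),34),("pod tr",(617,51),34),("pod br",(615,123),34),("pod bl",(516,120),34),("notch",(530,181),22),("base bl",(394,228),0),("base br",(729,240),0),("carr tl",(621,140),46),("carr tr",(680,142),46),("carr bl",(622,222),46),("carr br",(678,221),46),("grip",(654,170),84),("blkL",(399,130),34),("blkLb",(398,215),34),("blkR",(727,148),34),("blkRb",(727,226),34)]:
    print(n,np.round(onz(t,*toC(*c),z),1))
E
```

```text
[[ 14 166 210]
 [ 15 168 226]
 [ 15 167 227]
 [ 14 169 222]
 [ 13 174 189]
 [ 12 157 140]] [[ 13 169 204]
 [ 14 171 219]
 [ 14 171 219]
 [ 13 177 207]
 [ 12 178 169]
 [ 11 160 118]]
sty top [505.85464702 308.6135069  118.        ]
sty top side [508.61160446 316.9927828  118.        ]
stand corner [538.95378887 333.34512304  55.        ]
stand corner [534.45663229 271.0668931   55.        ]
stand corner [466.37043722 275.53638517  55.        ]
stand corner [479.29844551 341.30618658  55.        ]
btn 320.7 191.7 10 [617.00685838 -23.17215914  29.        ]
pod tl [651.   49.4  34. ]
pod tr [651.9 -39.4  34. ]
pod br [585.2 -39.1  34. ]
pod bl [584.2  48.8  34. ]
notch [532.   34.1  22. ]
base bl [488.3 154.    0. ]
base br [ 490.2 -146.5    0. ]
carr tl [567.  -43.6  46. ]
carr tr [567.4 -95.3  46. ]
carr bl [494. -46.  46.]
carr br [496.9 -94.4  46. ]
grip [532.7 -68.4  84. ]
blkL [570.7 152.2  34. ]
blkLb [494.1 149.   34. ]
blkR [ 566.6 -138.5   34. ]
blkRb [ 496.6 -138.9   34. ]
```

```bash
cat > st.py <<'E'
import sys
from h import *
from plant import get_state
np.set_printoptions(precision=3,suppress=True)
s=get_state();Rw=R.from_euler('xyz',s["tcp_rot"]).as_matrix()
print("t",round(float(s["clock"]),2),"p",s["ee_pos"],"F",s["wrist_force"],"g",round(float(s["grip_width"]),3))
print("tool axes in world (cols):\n",Rw)
# desired: x down, y along world +-y
for sg in (1,-1):
    x=np.array([0,0,-1.]);y=np.array([0,sg,0.]);D=np.stack([x,y,np.cross(x,y)],1)
    print("sg",sg,"rotvec tool deg",np.degrees(R.from_matrix(Rw.T@D).as_rotvec()))
if len(sys.argv)>3:
    d=np.array(list(map(float,sys.argv[1:4])))-s["ee_pos"];print("d world",d,"tool",Rw.T@d)
E
python3 st.py 507 310 200
```

```text
t 0.15 p [227.405 608.291 217.782] F [ 0.414 -0.426 -0.556] g 0.997
tool axes in world (cols):
 [[-0.001  0.35   0.937]
 [-0.002  0.937 -0.35 ]
 [-1.    -0.002  0.   ]]
sg 1 rotvec tool deg [-20.495  -0.019   0.108]
sg -1 rotvec tool deg [159.505   0.153   0.026]
d world [ 279.595 -298.291  -17.782] tool [  18.135 -181.482  366.336]
```

```bash
python3 -m inch '[-6.8,0,0,0,0,0,1, -6.8,0,0,0,0,0,1, -6.8,0,0,0,0,0,1, 0,0,0,0,-28,27,1, 0,0,0,0,-28,27,1]'; python3 -m inch '[0,0,0,0,-28,27,1, 0,0,0,0,-28,27,1, 0,0,0,0,-28,27,1, 0,0,0,0,-28,27,1, 0,0,0,0,-28,27,1]';python3 st.py 500 310 200
```

```text
clock: 0.57
ee_pos: [279.0, 553.7, 217.8]
tcp_rot: [2.962, 1.568, 2.967]
wrist_force: [2.3, 0.9, 0.2]
grip_width: 1.001
clock: 0.98
ee_pos: [417.2, 410.8, 218.5]
tcp_rot: [-2.217, 1.57, -2.219]
wrist_force: [0.6, 1.3, 0.2]
grip_width: 1.0
t 0.98 p [417.234 410.764 218.457] F [0.597 1.319 0.166] g 1.0
tool axes in world (cols):
 [[-0.     0.002  1.   ]
 [-0.     1.    -0.002]
 [-1.    -0.    -0.   ]]
sg 1 rotvec tool deg [-0.096 -0.019  0.025]
sg -1 rotvec tool deg [179.904   0.04    0.03 ]
d world [  82.766 -100.764  -18.457] tool [  18.474 -100.618   82.94 ]
```

```bash
python3 -m inch '[0,0,0,0,-28,23,1, 0,0,0,0,-28,23,1, 0,0,0,0,-28,23,1, 0,0,0,0,-15,12,1, 0,0,0,0,0,0,1]'; cat > pic.py <<'E'
import sys
from h import *
from plant import get_state,cams
n,tag=sys.argv[1:3]
s=get_state();c=cams.camera(n);cv2.imwrite(f"pics/{n}{tag}.png",c["pixels"])
np.savez(f"{n}{tag}.npz",ee_pos=s["ee_pos"],tcp_rot=s["tcp_rot"],**c)
print(s["ee_pos"],s["clock"],s["wrist_force"],s["grip_width"])
E
python3 pic.py wrist 1
```

```text
clock: 1.4
ee_pos: [501.4, 306.6, 218.2]
tcp_rot: [-1.131, 1.566, -1.144]
wrist_force: [1.0, -0.6, -0.2]
grip_width: 1.0
[501.44161938 306.55445005 218.21392728] 1.4 [ 1.04685893 -0.59529615 -0.21277086] 0.9998144908212955
```

View pics/wrist1.png

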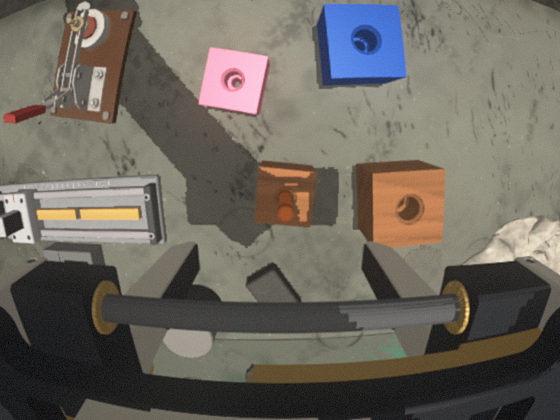

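```bash
python3 - <<'E'
from h import *
t=cv2.imread("pics/wrist1.png")
cv2.imwrite("pics/w1c.png",cv2.resize(t[150:240,240:340],None,fx=6,fy=6,interpolation=cv2.INTER_CUBIC))
cv2.imwrite("pics/w1d.png",cv2.resize(t[165:260,0:170],None,fx=4.5,fy=4.5,interpolation=cv2.INTER_CUBIC))
E
```

```text
(no output)
```

View pics/w1c.png

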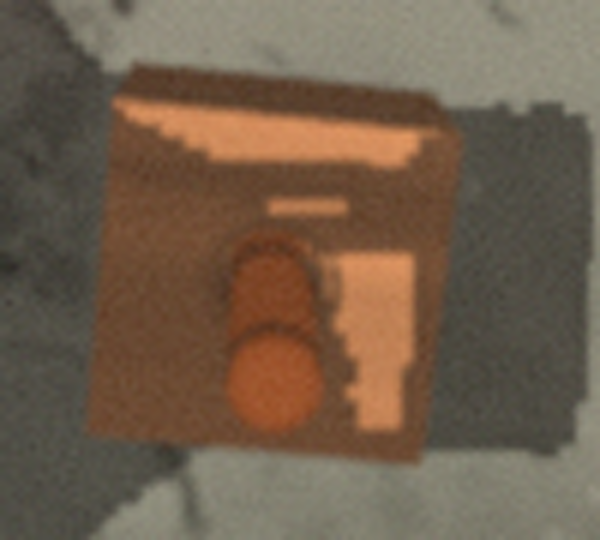

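View pics/w1d.png

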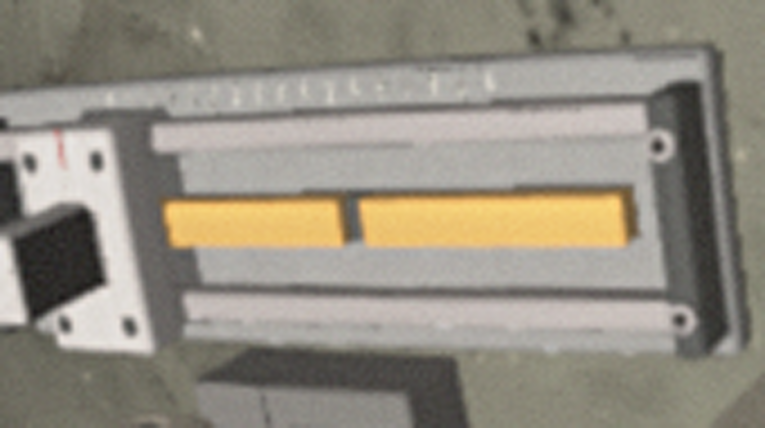

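```bash
python3 - <<'E'
from h import *
w=np.load("wrist1.npz")
P=lambda x,y:(240+(x+.5)/6-.5,150+(y+.5)/6-.5)
Q=lambda x,y:((x+.5)/4.5-.5,165+(y+.5)/4.5-.5)
print("sty",fishz(w,*P(275,380),118,w))
cs=[fishz(w,*P(*c),55,w) for c in [(115,100),(460,128),(420,462),(90,432)]];print(np.round(cs,1),np.mean(cs,0))
print("sty low at mouth", fishz(w,*P(270,278),55,w))
t=np.load("top0.npz");o1,d1=ray(t,200.3,217.4)
print(tri(o1,d1,*fishray(w,*P(275,380),w)))
print("notch",fishz(w,*Q(350,218),20,w),fishz(w,*Q(335,240),20,w))
E
```

```text
sty [504.67936928 310.19635592 118.        ]
[[473.2 284.   55. ]
 [478.7 342.7  55. ]
 [538.7 336.4  55. ]
 [532.3 277.8  55. ]] [505.72972722 310.25313023  55.        ]
sty low at mouth [504.70683162 310.01593902  55.        ]
(array([507.64235724, 310.33976328, 108.41203072]), np.float64(0.32968400779696116))
notch [530.97924384  31.12800818  20.        ] [537.87600102  23.59509462  20.        ]
```

```bash
python3 -m inch '[0,0,0,0,3,3,0.4, 0,0,0,25,0,0,0.4, 0,0,0,35,0,0,0.4, 0,0,0,25,0,0,0.4, 0,0,0,10,0,0,0.4]';  python3 st.py 505 310 66
```

```text
clock: 1.87
ee_pos: [496.3, 317.7, 119.9]
tcp_rot: [-2.806, 1.564, -2.803]
wrist_force: [-0.4, 0.2, -0.4]
grip_width: 0.695
t 1.87 p [496.305 317.71  119.929] F [-0.424  0.205 -0.416] g 0.695
tool axes in world (cols):
 [[-0.007 -0.003  1.   ]
 [-0.002  1.     0.003]
 [-1.    -0.002 -0.007]]
sg 1 rotvec tool deg [ 0.152 -0.389  0.136]
sg -1 rotvec tool deg [-179.847   -0.214   -0.611]
d world [  8.695  -7.71  -53.929] tool [53.887 -7.605  9.041]
```

```bash
python3 -m inch '[0,0,0,0,0,0,0.4, 0,0,0,0,0,0,0.4, 0,0,0,0,0,0,0.4]';  python3 st.py 505 310 66;python3 pic.py wrist 2
```

```text
clock: 2.12
ee_pos: [500.8, 318.0, 125.3]
tcp_rot: [0.719, 1.567, 0.718]
wrist_force: [1.0, 0.3, -0.2]
grip_width: 0.481
t 2.12 p [500.838 318.004 125.333] F [ 0.965  0.323 -0.238] g 0.481
tool axes in world (cols):
 [[ 0.003  0.     1.   ]
 [ 0.002  1.    -0.   ]
 [-1.     0.002  0.003]]
sg 1 rotvec tool deg [-0.026  0.15  -0.131]
sg -1 rotvec tool deg [179.974  -0.206  -0.236]
d world [  4.162  -8.004 -59.333] tool [59.326 -8.138  4.01 ]
[500.83807922 318.00392714 125.3333538 ] 2.1167 [ 0.9647552   0.32268037 -0.23764846] 0.48086239242871504
```

View pics/wrist2.png

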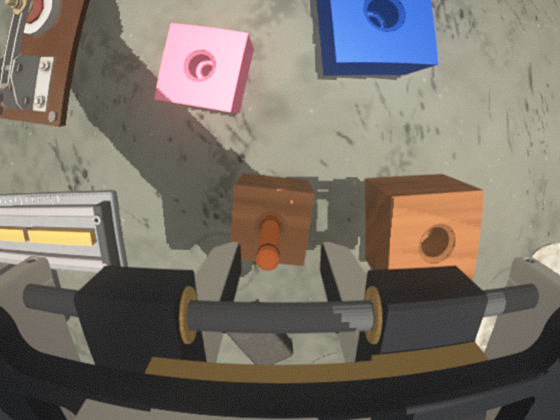

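```bash
python3 - <<'E'
from h import *
t=cv2.imread("pics/wrist2.png")
w=np.load("wrist2.npz")
h=cv2.cvtColor(t,cv2.COLOR_BGR2HSV);print(h[258,264:272,:].tolist(),h[235,264:272].tolist())
print("sty",fishz(w,267.5,257,118,w))
cv2.imwrite("pics/w2c.png",cv2.resize(t[170:280,225:325],None,fx=6,fy=5,interpolation=cv2.INTER_CUBIC))
E
python3 -m inch '[0,0,0,0,-4,2,0.4, 0,0,0,0,-4,2,0.4, 0,0,0,0,0,0,0.4, 0,0,0,0,0,0,0.4]';  python3 st.py 505 310 66
```

```text
[[10, 187, 179], [10, 181, 182], [10, 184, 182], [10, 181, 182], [10, 182, 181], [10, 184, 180], [10, 186, 178], [10, 175, 185]] [[11, 179, 145], [10, 176, 145], [10, 178, 145], [11, 182, 146], [11, 180, 143], [10, 176, 145], [10, 179, 144], [12, 194, 139]]
sty [503.53463556 310.35205675 118.        ]
clock: 2.5
ee_pos: [504.7, 307.6, 124.1]
tcp_rot: [0.075, 1.57, 0.072]
wrist_force: [-0.9, 0.0, 0.3]
grip_width: 0.402
t 2.5 p [504.727 307.616 124.139] F [-0.864  0.04   0.254] g 0.402
tool axes in world (cols):
 [[ 0.001  0.003  1.   ]
 [ 0.     1.    -0.003]
 [-1.     0.     0.001]]
sg 1 rotvec tool deg [-0.187  0.048 -0.004]
sg -1 rotvec tool deg [179.813  -0.005  -0.075]
d world [  0.273   2.384 -58.139] tool [58.139  2.381  0.217]
```

View pics/w2c.png

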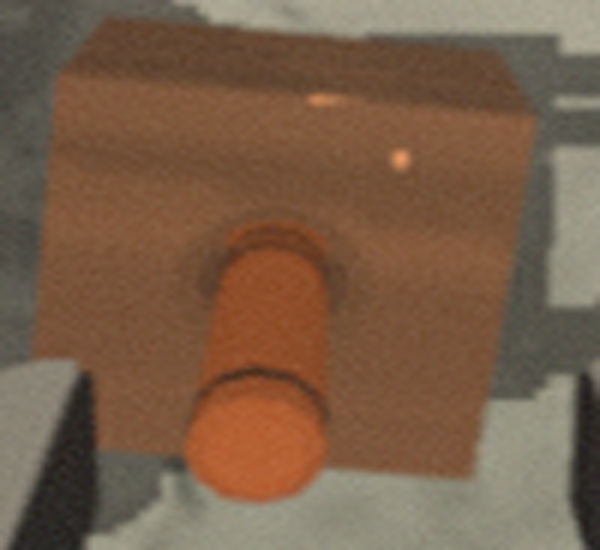

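```bash
python3 -m inch '[0,0,0,12,0,0,0.4, 0,0,0,14,0,0,0.4, 0,0,0,14,0,0,0.4, 0,0,0,12,0,0,0.4, 0,0,0,5,0,0,0.4]';python3 -m inch '[0,0,0,0,0,0,0.4, 0,0,0,0,0,0,0.4, 0,0,0,0,0,0,0.4]';  python3 st.py 504 310 66
```

```text
clock: 2.92
ee_pos: [503.2, 307.8, 65.1]
tcp_rot: [-2.625, 1.568, -2.627]
wrist_force: [0.8, -1.0, -0.0]
grip_width: 0.398
clock: 3.17
ee_pos: [504.6, 308.7, 67.4]
tcp_rot: [0.617, 1.569, 0.615]
wrist_force: [-0.4, -0.1, 0.2]
grip_width: 0.397
t 3.17 p [504.65  308.746  67.45 ] F [-0.434 -0.087  0.202] g 0.397
tool axes in world (cols):
 [[ 0.001  0.002  1.   ]
 [ 0.001  1.    -0.002]
 [-1.     0.001  0.001]]
sg 1 rotvec tool deg [-0.098  0.074 -0.052]
sg -1 rotvec tool deg [179.902  -0.082  -0.116]
d world [-0.65   1.254 -1.45 ] tool [ 1.45   1.252 -0.654]
```

```bash
python3 -m inch '[0,0,0,0,1.4,-0.5,0.25, 0,0,0,0,0,0,0.2, 0,0,0,0,0,0,0.2, 0,0,0,0,0,0,0.18, 0,0,0,0,0,0,0.18]'; python3 st.py;python3 pic.py wrist 3
```

```text
clock: 3.58
ee_pos: [503.6, 309.8, 66.8]
tcp_rot: [0.423, 1.571, 0.421]
wrist_force: [-0.2, 0.2, 0.8]
grip_width: 0.185
t 3.58 p [503.644 309.78   66.827] F [-0.194  0.178  0.807] g 0.185
tool axes in world (cols):
 [[ 0.     0.002  1.   ]
 [ 0.     1.    -0.002]
 [-1.     0.     0.   ]]
sg 1 rotvec tool deg [-0.094  0.011 -0.005]
sg -1 rotvec tool deg [179.906  -0.008  -0.018]
[503.64432902 309.77980126  66.82733294] 3.5833 [-0.19428824  0.17795221  0.80685627] 0.184938473635977
```

View pics/wrist3.png

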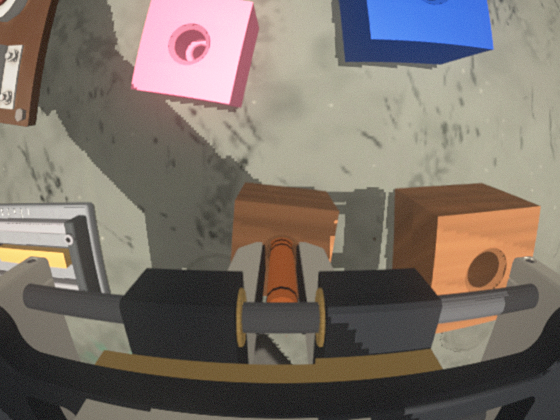

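The stylus (282,270) stands centred between the fingers (245 and 320). I'll close on it now.

```bash
python3 -m inch '[0,0,0,0,0,0,0.1, 0,0,0,0,0,0,0, 0,0,0,0,0,0,0, 0,0,0,0,0,0,0, 0,0,0,0,0,0,0]'; python3 st.py
```

```text
clock: 4.05
ee_pos: [503.6, 309.7, 66.7]
tcp_rot: [-2.139, 1.571, -2.141]
wrist_force: [-0.4, 0.4, 1.2]
grip_width: 0.143
t 4.05 p [503.611 309.697  66.667] F [-0.397  0.438  1.157] g 0.143
tool axes in world (cols):
 [[-0.     0.002  1.   ]
 [-0.     1.    -0.002]
 [-1.    -0.    -0.   ]]
sg 1 rotvec tool deg [-0.102 -0.003  0.004]
sg -1 rotvec tool deg [179.898   0.006   0.004]
```

```bash
python3 -m inch '[0,0,0,-10,0,0,0, 0,0,0,-20,0,0,0, 0,0,0,-25,0,0,0, 0,0,0,-25,0,0,0, 0,0,0,-20,0,0,0]'; python3 -m inch '[0,0,0,-5,0,0,0, 0,0,0,0,0,0,0, 0,0,0,0,0,0,0]'; python3 st.py 617 -23 171.7;python3 pic.py wrist 4; python3 pic.py side 4
```

```text
clock: 4.47
ee_pos: [503.9, 310.0, 169.1]
tcp_rot: [0.62, 1.569, 0.618]
wrist_force: [0.3, 0.2, -0.9]
grip_width: 0.147
clock: 4.72
ee_pos: [503.1, 309.4, 171.1]
tcp_rot: [-2.548, 1.57, -2.55]
wrist_force: [-1.1, -0.7, -1.2]
grip_width: 0.15
t 4.72 p [503.065 309.395 171.119] F [-1.108 -0.745 -1.209] g 0.15
tool axes in world (cols):
 [[-0.001  0.002  1.   ]
 [-0.001  1.    -0.002]
 [-1.    -0.001 -0.001]]
sg 1 rotvec tool deg [-0.096 -0.054  0.036]
sg -1 rotvec tool deg [179.904   0.057   0.084]
d world [ 113.935 -332.395    0.581] tool [  -0.479 -332.204  114.491]
[503.06477107 309.39529431 171.11891036] 4.7167 [-1.10759249 -0.74516925 -1.20939648] 0.14961577689172978
[502.72526036 309.13489828 170.36753436] 4.7667 [-1.08047405 -0.97821299 -0.64703343] 0.14448664196314745
```

View pics/side4.png

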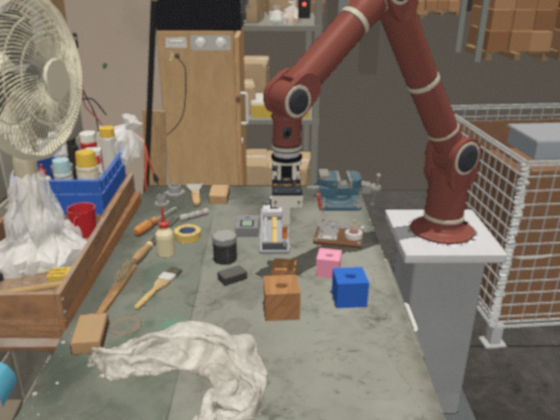

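View pics/wrist4.png

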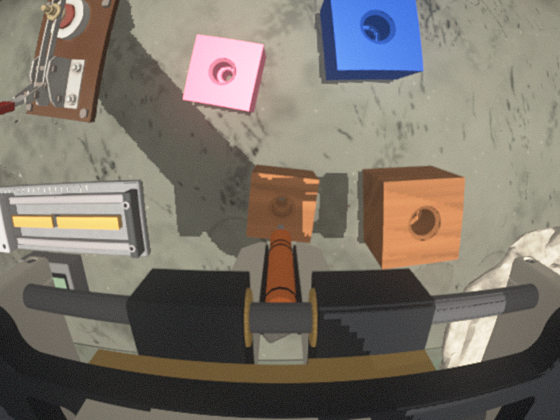

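```bash
python3 - <<'E'
from h import *
t=cv2.imread("pics/wrist4.png");w=np.load("wrist4.npz")
cv2.imwrite("pics/w4c.png",cv2.resize(t[160:310,220:340],None,fx=5,fy=4,interpolation=cv2.INTER_CUBIC))
print("hole",fishz(w,283,206,55,w))
E
python3 -m inch '[0,0,0,0,-20,7,0, 0,0,0,0,-32,11,0, 0,0,0,0,-36,12,0, 0,0,0,0,-36,12,0, 0,0,0,0,-36,12,0]'; python3 -m inch '[0,0,0,0,-36,12,0, 0,0,0,0,-36,12,0, 0,0,0,0,-36,12,0, 0,0,0,0,-32,12,0, 0,0,0,0,-20,7,0]';python3 -m inch '[0,0,0,0,-12,3,0, 0,0,0,0,0,0,0, 0,0,0,0,0,0,0,0,0,0,0,0,0,0,0,0,0,0,0,0,0]';python3 st.py 617 -23 171.7;python3 pic.py wrist 5
```

```text
hole [504.08617218 311.54351155  55.        ]
clock: 5.23
ee_pos: [556.8, 147.9, 170.0]
tcp_rot: [-2.812, 1.568, -2.813]
wrist_force: [-0.3, 1.0, -0.0]
grip_width: 0.147
clock: 5.65
ee_pos: [612.1, -16.3, 169.8]
tcp_rot: [-2.232, 1.567, -2.239]
wrist_force: [0.2, -1.3, -0.8]
grip_width: 0.15
clock: 6.07
ee_pos: [614.5, -19.2, 171.5]
tcp_rot: [2.024, 1.569, 2.026]
wrist_force: [0.2, 0.3, -0.9]
grip_width: 0.141
t 6.07 p [614.487 -19.205 171.475] F [ 0.246  0.265 -0.92 ] g 0.141
tool axes in world (cols):
 [[-0.001 -0.003  1.   ]
 [ 0.002  1.     0.003]
 [-1.     0.002 -0.001]]
sg 1 rotvec tool deg [ 0.149 -0.051 -0.104]
sg -1 rotvec tool deg [-179.851    0.163   -0.08 ]
d world [ 2.513 -3.795  0.225] tool [-0.234 -3.801  2.503]
[614.48705778 -19.20508274 171.4752512 ] 6.0667 [ 0.24602319  0.26463864 -0.91973095] 0.14148911447664275
```

View pics/w4c.png

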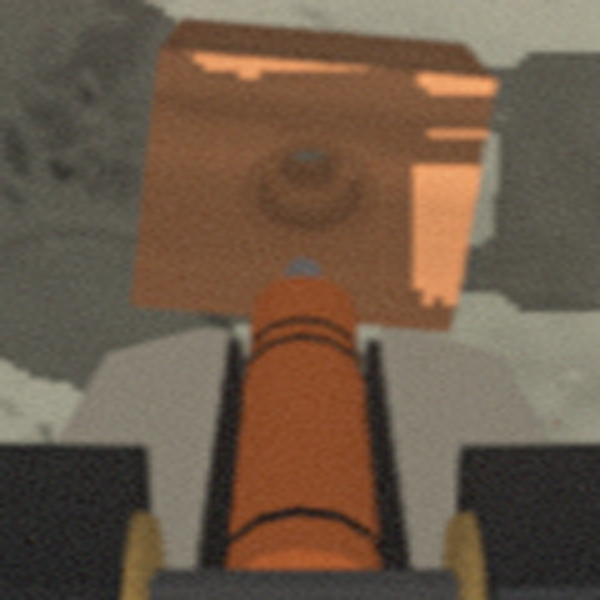

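View pics/wrist5.png

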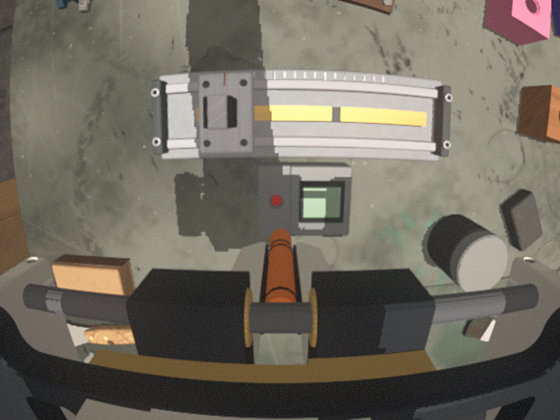

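```bash
python3 - <<'E'
from h import *
def proj(w,p):
    M=w["mount"];Rw=R.from_euler('xyz',w["tcp_rot"]).as_matrix()
    q=Rw.T@(p-w["ee_pos"]);c=M[:3,:3].T@(q-M[:3,3]);th=np.arctan2(np.hypot(c[0],c[1]),c[2]);f=w["K"][0,0];r=np.hypot(c[0],c[1])
    return w["K"][0,2]+f*th*c[0]/r,w["K"][1,2]+f*th*c[1]/r
w=np.load("wrist4.npz")
print("pred hole ctr for TCP home",proj(w,np.array([503.6,309.7,55])))
Rw=R.from_euler('xyz',w["tcp_rot"]).as_matrix()
print("pred tip",proj(w,w["ee_pos"]+Rw@np.array([63.7,0,0])),"handle low",proj(w,w["ee_pos"]+Rw@np.array([38.7,0,0])))
P=lambda x,y:(220+(x+.5)/5-.5,160+(y+.5)/4-.5)
print("hole",fishz(w,*P(310,190),55,w),P(310,190),"tip px",P(302,264))
cs=[fishz(w,*P(*c),55,w) for c in [(160,48),(498,80),(450,330),(133,303)]];print(np.round(cs,1),np.mean(cs,0))
w=np.load("wrist5.npz");t=w["pixels"];h=cv2.cvtColor(t,cv2.COLOR_BGR2HSV)
b=np.zeros(h.shape[:2],bool);b[185:215,262:290]=1
m=(((h[...,0]<8)|(h[...,0]>172))&(h[...,1]>120)&b);ys,xs=np.nonzero(m);print(len(xs),xs.mean(),ys.mean(),xs.min(),xs.max(),ys.min(),ys.max())
print("btn",fishz(w,xs.mean(),ys.mean(),28.5,w))
cv2.imwrite("pics/w5c.png",cv2.resize(t[150:260,230:350],None,fx=6,fy=5,interpolation=cv2.INTER_CUBIC))
Q=lambda x,y:((x+.5)/1-.5,(y+.5)/1-.5)
for n,p,z in [("pod",(260,164),34),("pod",(350,165),34),("pod",(350,235),34),("pod",(259,234),34)]: print(n,fishz(w,*p,z,w))
E
```

```text
pred hole ctr for TCP home (np.float64(280.94392772454876), np.float64(205.48051721570417))
pred tip (np.float64(280.59174478763856), np.float64(222.78659598277807)) handle low (np.float64(280.6365639724782), np.float64(234.28818617234603))
hole [505.12860954 310.28624735  55.        ] (281.6, 207.125) tip px (280.0, 225.625)
[[472.8 284.   55. ]
 [480.  343.6  55. ]
 [538.9 336.3  55. ]
 [532.1 277.5  55. ]] [505.96532485 310.3470806   55.        ]
84 276.0 199.79761904761904 271 281 195 204
btn [616.38768752 -23.33504476  28.5       ]
pod [580.40231892 -38.26627718  34.        ]
pod [580.62126022  47.19905933  34.        ]
pod [651.28881934  51.16614809  34.        ]
pod [649.94433034 -40.20230919  34.        ]
```

View pics/w5c.png

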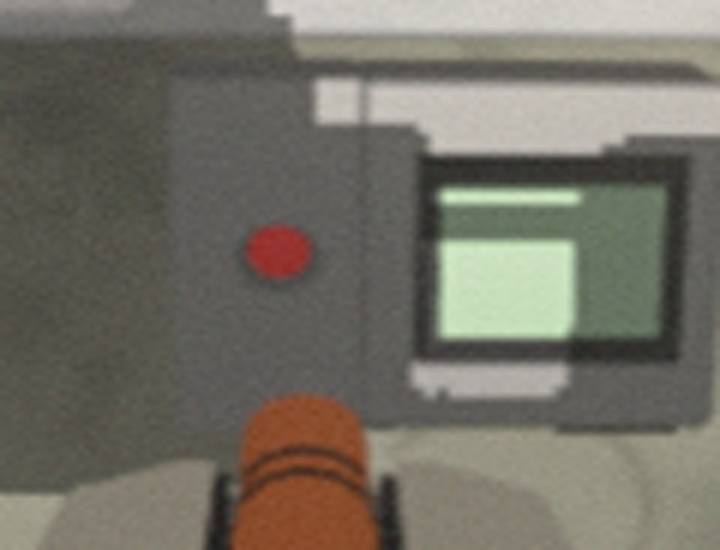

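```bash
python3 -m inch '[0,0,0,5,-2,0,0, 0,0,0,15,-2,0,0, 0,0,0,18,0,0,0, 0,0,0,15,0,0,0, 0,0,0,5,0,0,0]'; python3 -m inch '[0,0,0,0,0,0,0, 0,0,0,0,0,0,0, 0,0,0,0,0,0,0, 0,0,0,0,0,0,0]'; python3 st.py 614.7 -23.2 108.7;python3 pic.py wrist 6; python3 pic.py side 6; python3 pic.py top 6; python3 - <<'E'
from h import *
t=cv2.imread("pics/wrist6.png");cv2.imwrite("pics/w6c.png",cv2.resize(t[160:310,200:360],None,fx=5,fy=4,interpolation=cv2.INTER_CUBIC))
t=cv2.imread("pics/side6.png");cv2.imwrite("pics/s6c.png",cv2.resize(t[190:260,210:310],None,fx=8,fy=8,interpolation=cv2.INTER_CUBIC))
E
```

```text
clock: 6.53
ee_pos: [613.1, -25.8, 111.1]
tcp_rot: [3.118, 1.566, 3.117]
wrist_force: [0.3, 0.4, -0.3]
grip_width: 0.143
clock: 6.87
ee_pos: [615.8, -26.3, 114.8]
tcp_rot: [-0.019, 1.569, -0.021]
wrist_force: [-0.1, -0.6, -0.9]
grip_width: 0.146
t 6.87 p [615.81  -26.332 114.781] F [-0.099 -0.573 -0.914] g 0.146
tool axes in world (cols):
 [[ 0.002  0.002  1.   ]
 [-0.     1.    -0.002]
 [-1.    -0.     0.002]]
sg 1 rotvec tool deg [-0.088  0.127  0.003]
sg -1 rotvec tool deg [179.912   0.004  -0.199]
d world [-1.11   3.132 -6.081] tool [ 6.078  3.131 -1.128]
[615.80963416 -26.33235852 114.78068598] 6.8667 [-0.09904248 -0.57329396 -0.91356789] 0.14627802550231273
[615.71242097 -26.3806535  114.7120912 ] 6.9167 [-0.60951936  0.01997043  0.40175592] 0.14434747542570495
[615.57021906 -26.45681768 114.54959911] 6.9667 [-0.13234136 -0.13532558  0.49050887] 0.15025286282806002
```

View pics/w6c.png

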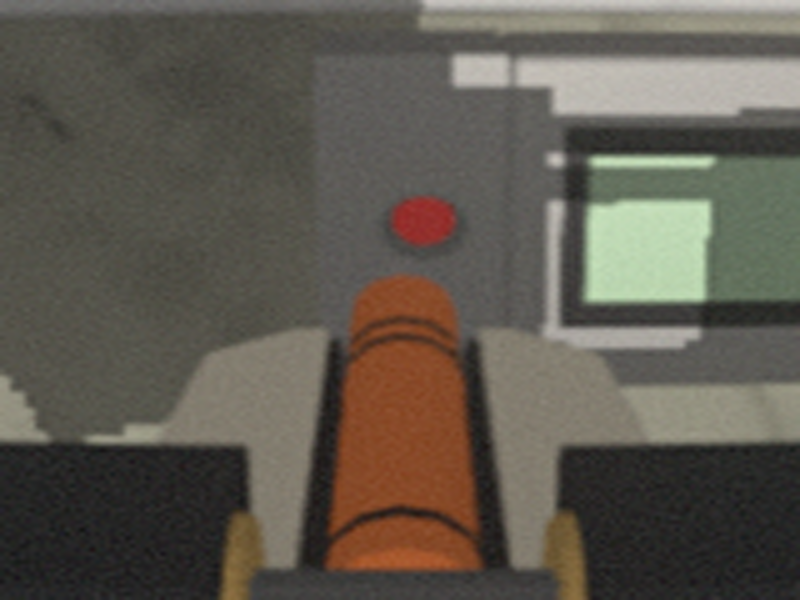

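View pics/s6c.png

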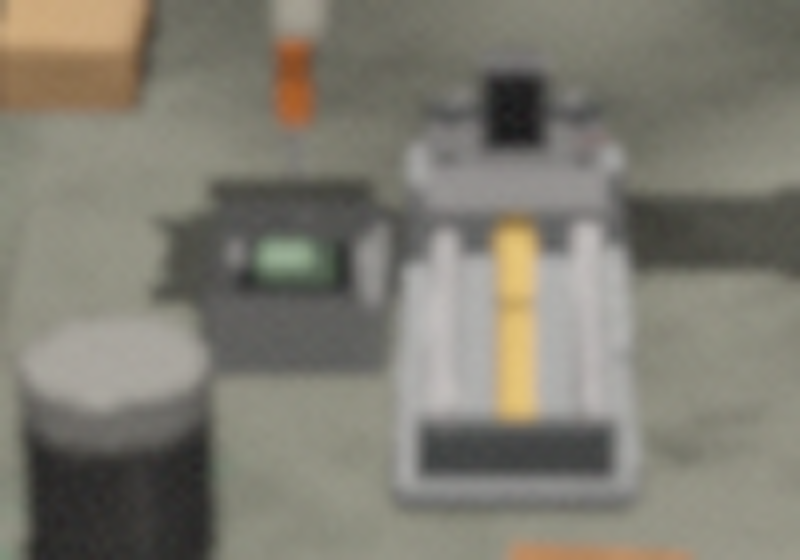

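```bash
python3 - <<'E'
from h import *
w=np.load("wrist6.npz")
u,v=200+423.5/5-.5,160+221.5/4-.5
print("btn",fishz(w,u,v,28.5,w))
s=np.load("side6.npz")
for c in [(294,127),(294,172)]:
    o,d=ray(s,210+(c[0]+.5)/8-.5,190+(c[1]+.5)/8-.5)
    # intersect with y plane -26.4
    print("side at y=-26.4:",o+d*(-26.4-o[1])/d[1])
E
```

```text
btn [616.58688589 -23.39516354  28.5       ]
side at y=-26.4: [620.14468041 -26.4         72.33566757]
side at y=-26.4: [620.56399063 -26.4         52.8374635 ]
```

```bash
python3 -m inch '[0,0,0,0,2,-0.4,0, 0,0,0,3,1.1,-0.3,0, 0,0,0,5,0,0,0, 0,0,0,5,0,0,0, 0,0,0,2,0,0,0]'; python3 -m inch '[0,0,0,0,0,0,0, 0,0,0,0,0,0,0, 0,0,0,0,0,0,0, 0,0,0,0,0,0,0, 0,0,0,0,0,0,0]'; python3 -m inch '[0,0,0,0,0,0,0, 0,0,0,0,0,0,0]'; python3 st.py 614.9 -23.3 89.2
```

```text
clock: 7.43
ee_pos: [613.6, -23.4, 97.4]
tcp_rot: [-3.09, 1.569, -3.092]
wrist_force: [0.5, -0.1, 0.1]
grip_width: 0.147
clock: 7.85
ee_pos: [614.5, -23.4, 98.8]
tcp_rot: [-0.13, 1.57, -0.132]
wrist_force: [0.2, -0.7, -0.9]
grip_width: 0.147
clock: 8.02
ee_pos: [614.4, -23.4, 98.8]
tcp_rot: [-0.242, 1.571, -0.244]
wrist_force: [-0.1, 0.0, -1.1]
grip_width: 0.146
t 8.02 p [614.388 -23.359  98.789] F [-0.054  0.05  -1.081] g 0.146
tool axes in world (cols):
 [[ 0.     0.002  1.   ]
 [-0.     1.    -0.002]
 [-1.    -0.     0.   ]]
sg 1 rotvec tool deg [-0.097  0.011  0.003]
sg -1 rotvec tool deg [179.903   0.004  -0.017]
d world [ 0.512  0.059 -9.589] tool [9.589 0.061 0.51 ]
```

```bash
python3 -m inch '[0,0,0,1.5,0,0.5,0, 0,0,0,1.5,0,0,0, 0,0,0,1.5,0,0,0, 0,0,0,0,0,0,0, 0,0,0,0,0,0,0]'; python3 -m inch '[0,0,0,1,0,0,0, 0,0,0,1,0,0,0, 0,0,0,0,0,0,0, 0,0,0,0,0,0,0]';python3 -m inch '[0,0,0,1,0,0,0, 0,0,0,0,0,0,0, 0,0,0,0,0,0,0]'
```

```text
clock: 8.43
ee_pos: [614.7, -23.4, 93.9]
tcp_rot: [-3.083, 1.57, -3.084]
wrist_force: [0.5, 0.4, 0.5]
grip_width: 0.145
clock: 8.77
ee_pos: [614.9, -23.3, 92.2]
tcp_rot: [-0.215, 1.571, -0.216]
wrist_force: [0.1, -0.7, 0.3]
grip_width: 0.145
clock: 9.02
ee_pos: [615.0, -23.4, 91.4]
tcp_rot: [-0.288, 1.571, -0.29]
wrist_force: [-0.2, 0.4, 1.9]
grip_width: 0.145
```

```bash
python3 -m inch '[0,0,0,1,0,0,0, 0,0,0,0,0,0,0, 0,0,0,0,0,0,0]'; python3 -m inch '[0,0,0,1,0,0,0, 0,0,0,0,0,0,0, 0,0,0,0,0,0,0]';python3 -m inch '[0,0,0,1,0,0,0, 0,0,0,0,0,0,0, 0,0,0,0,0,0,0]'
```

```text
clock: 9.27
ee_pos: [615.0, -23.3, 90.3]
tcp_rot: [-0.17, 1.571, -0.171]
wrist_force: [-0.0, 0.5, 2.3]
grip_width: 0.148
clock: 9.52
ee_pos: [615.0, -23.4, 89.3]
tcp_rot: [-0.27, 1.571, -0.271]
wrist_force: [-0.4, 0.1, 3.2]
grip_width: 0.149
clock: 9.77
ee_pos: [615.1, -23.4, 88.9]
tcp_rot: [-0.117, 1.57, -0.118]
wrist_force: [-1.2, 0.8, 5.4]
grip_width: 0.144
```

```bash
python3 -m inch '[0,0,0,1,0,0,0, 0,0,0,0,0,0,0, 0,0,0,0,0,0,0]'; python3 -m inch '[0,0,0,1,0,0,0, 0,0,0,0,0,0,0, 0,0,0,0,0,0,0]'; python3 pic.py top 7; python3 - <<'E'
from h import *
t=cv2.imread("pics/top7.png");cv2.imwrite("pics/t7c.png",cv2.resize(t[165:250,240:380],None,fx=5,fy=5,interpolation=cv2.INTER_CUBIC))
E
```

```text
clock: 10.02
ee_pos: [615.2, -23.3, 88.7]
tcp_rot: [-0.114, 1.57, -0.116]
wrist_force: [-1.9, 0.6, 9.8]
grip_width: 0.146
clock: 10.27
ee_pos: [615.3, -23.3, 88.5]
tcp_rot: [-0.099, 1.569, -0.101]
wrist_force: [-2.7, -0.6, 13.8]
grip_width: 0.144
[615.31560821 -23.33682684  88.52564535] 10.2667 [-2.72088213 -0.63517931 13.7817816 ] 0.14448177997690467
```

View pics/t7c.png

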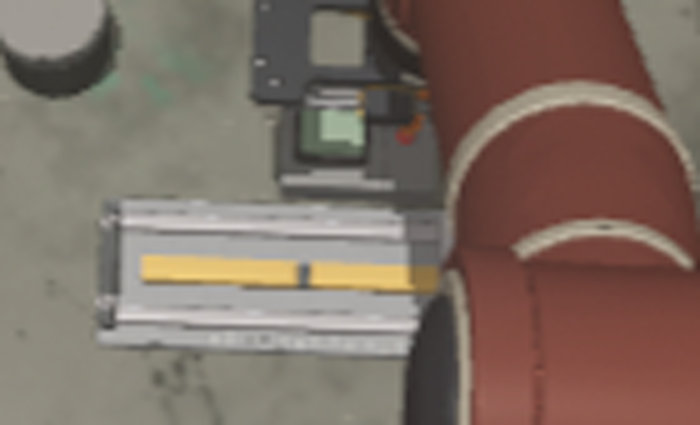

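```bash
python3 -m inch '[0,0,0,-5,0,0,0, 0,0,0,-10,0,0,0, 0,0,0,-20,0,0,0, 0,0,0,-25,0,0,0, 0,0,0,-20,0,0,0]'; python3 -m inch '[0,0,0,-5,20,-7,0, 0,0,0,0,32,-11,0, 0,0,0,0,36,-12,0, 0,0,0,0,36,-12,0, 0,0,0,0,36,-12,0]'; python3 -m inch '[0,0,0,0,36,-12,0, 0,0,0,0,36,-12,0, 0,0,0,0,36,-12,0, 0,0,0,0,30,-10,0, 0,0,0,0,22,-6,0]';python3 -m inch '[0,0,0,0,13,-3,0, 0,0,0,0,0,0,0, 0,0,0,0,0,0,0,0,0,0,0,0,0,0,0,0,0,0,0,0,0]'; python3 st.py 503.6 309.7 171
```

```text
clock: 10.73
ee_pos: [614.7, -23.3, 167.1]
tcp_rot: [3.076, 1.57, 3.074]
wrist_force: [0.7, 0.0, 0.6]
grip_width: 0.146
clock: 11.15
ee_pos: [560.2, 138.0, 171.0]
tcp_rot: [-3.049, 1.57, -3.051]
wrist_force: [0.4, 0.2, -0.2]
grip_width: 0.146
clock: 11.57
ee_pos: [506.8, 301.0, 170.9]
tcp_rot: [2.411, 1.568, 2.414]
wrist_force: [0.1, 0.2, -0.6]
grip_width: 0.142
clock: 11.98
ee_pos: [507.7, 306.9, 171.0]
tcp_rot: [-1.404, 1.569, -1.41]
wrist_force: [1.1, 0.8, -0.1]
grip_width: 0.148
t 11.98 p [507.695 306.878 171.006] F [ 1.054  0.754 -0.052] g 0.148
tool axes in world (cols):
 [[ 0.     0.006  1.   ]
 [-0.002  1.    -0.006]
 [-1.    -0.002  0.   ]]
sg 1 rotvec tool deg [-0.339  0.019  0.117]
sg -1 rotvec tool deg [179.661   0.184  -0.03 ]
d world [-4.095  2.822 -0.006] tool [-0.001  2.798 -4.111]
```

```bash
python3 -m inch '[0,0,0,0,1.5,-2,0, 0,0,0,5,1.3,-2,0, 0,0,0,15,0,0,0, 0,0,0,15,0,0,0, 0,0,0,8,0,0,0]'; python3 -m inch '[0,0,0,0,0,0,0, 0,0,0,0,0,0,0,0,0,0,0,0,0,0,0,0,0,0,0,0,0,0,0,0,0,0,0,0]'; python3 st.py 503.6 309.7 66.7;python3 pic.py wrist 8;python3 - <<'E'
from h import *
t=cv2.imread("pics/wrist8.png");cv2.imwrite("pics/w8c.png",cv2.resize(t[160:310,200:360],None,fx=5,fy=4,interpolation=cv2.INTER_CUBIC))
E
```

```text
clock: 12.4
ee_pos: [501.5, 311.7, 126.4]
tcp_rot: [-2.541, 1.568, -2.544]
wrist_force: [-0.1, -0.3, -0.6]
grip_width: 0.147
clock: 12.82
ee_pos: [502.9, 312.9, 128.9]
tcp_rot: [0.569, 1.569, 0.567]
wrist_force: [0.7, -0.2, -0.2]
grip_width: 0.146
t 12.82 p [502.862 312.922 128.923] F [ 0.719 -0.171 -0.215] g 0.146
tool axes in world (cols):
 [[ 0.001  0.002  1.   ]
 [ 0.001  1.    -0.002]
 [-1.     0.001  0.001]]
sg 1 rotvec tool deg [-0.101  0.074 -0.047]
sg -1 rotvec tool deg [179.898  -0.074  -0.116]
d world [  0.738  -3.222 -62.223] tool [62.222 -3.272  0.663]
[502.8619703  312.92187284 128.9233548 ] 12.8167 [ 0.71910255 -0.17109157 -0.21548757] 0.1464171572183451
```

View pics/w8c.png

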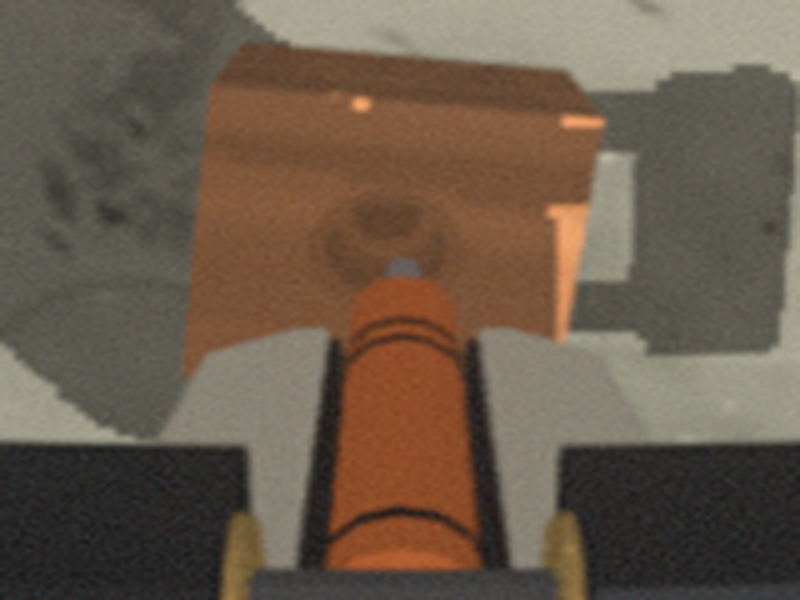

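```bash
python3 -m inch '[0,0,0,0,-1.6,0.4,0, 0,0,0,0,-1.6,0.3,0, 0,0,0,0,0,0,0, 0,0,0,0,0,0,0, 0,0,0,0,0,0,0]'; python3 st.py 503.6 309.7 66.7 | tail -1; python3 - <<'E'
from h import *
w=np.load("wrist8.npz");print(fishz(w,200+385.5/5-.5,160+243.5/4-.5,55,w))
E
```

```text
clock: 13.28
ee_pos: [503.1, 309.4, 128.2]
tcp_rot: [2.931, 1.571, 2.929]
wrist_force: [0.0, 0.4, -1.0]
grip_width: 0.144
d world [  0.491   0.303 -61.468] tool [61.468  0.303  0.493]
[504.29613761 309.90759012  55.        ]
```

```bash
python3 -m inch '[0,0,0,5,0.2,0.3,0, 0,0,0,8,0,0,0, 0,0,0,8,0,0,0, 0,0,0,6,0,0,0, 0,0,0,3,0,0,0]'; python3 -m inch '[0,0,0,0,0,0,0, 0,0,0,0,0,0,0,0,0,0,0,0,0,0,0,0,0,0,0,0,0,0]'; python3 st.py 503.6 309.7 66.7 | tail -1
```

```text
clock: 13.7
ee_pos: [502.5, 309.2, 96.4]
tcp_rot: [-2.556, 1.568, -2.557]
wrist_force: [0.2, 0.1, 0.2]
grip_width: 0.144
d world [  1.069   0.547 -29.715] tool [29.711  0.596  1.139]validation failed for argument at $...
```

```bash
python3 -m inch '[0,0,0,0,0.3,0.5,0, 0,0,0,0,0,0,0, 0,0,0,0,0,0,0, 0,0,0,0,0,0,0]'; python3 st.py 503.6 309.7 66.7 | tail -1;  python3 -m inch '[0,0,0,4,0,0,0, 0,0,0,4,0,0,0, 0,0,0,4,0,0,0, 0,0,0,4,0,0,0, 0,0,0,0,0,0,0]'; python3 st.py 503.6 309.7 66.7
```

```text
clock: 14.03
ee_pos: [504.2, 310.1, 98.5]
tcp_rot: [0.582, 1.57, 0.581]
wrist_force: [0.0, 0.6, -0.8]
grip_width: 0.144
d world [ -0.581  -0.421 -31.809] tool [31.809 -0.436 -0.601]
clock: 14.45
ee_pos: [503.2, 309.5, 81.0]
tcp_rot: [-2.563, 1.569, -2.564]
wrist_force: [-0.6, 0.2, -0.1]
grip_width: 0.141
t 14.45 p [503.207 309.512  80.967] F [-0.598  0.162 -0.085] g 0.141
tool axes in world (cols):
 [[-0.002  0.002  1.   ]
 [-0.001  1.    -0.002]
 [-1.    -0.001 -0.002]]
sg 1 rotvec tool deg [-0.092 -0.108  0.07 ]
sg -1 rotvec tool deg [179.908   0.11    0.169]
d world [  0.393   0.188 -14.267] tool [14.266  0.206  0.419]
```

Free so far; going down to the ledge.

```bash
python3 -m inch '[0,0,0,3,0,0,0, 0,0,0,3,0,0,0, 0,0,0,3,0,0,0, 0,0,0,2,0,0,0, 0,0,0,0,0,0,0]'; python3 -m inch '[0,0,0,0,0,0,0, 0,0,0,1,0,0,0, 0,0,0,1,0,0,0, 0,0,0,0,0,0,0, 0,0,0,0,0,0,0]';python3 -m inch '[0,0,0,1,0,0,0, 0,0,0,0,0,0,0, 0,0,0,0,0,0,0]'
```

```text
clock: 14.87
ee_pos: [503.6, 309.7, 70.6]
tcp_rot: [-2.553, 1.57, -2.555]
wrist_force: [-0.9, -0.2, -1.2]
grip_width: 0.149
clock: 15.28
ee_pos: [503.9, 309.9, 69.2]
tcp_rot: [-2.053, 1.571, -2.055]
wrist_force: [-0.1, -1.0, -0.1]
grip_width: 0.148
clock: 15.53
ee_pos: [503.8, 309.9, 68.1]
tcp_rot: [-2.491, 1.571, -2.493]
wrist_force: [0.1, 0.3, 0.5]
grip_width: 0.146
```

```bash
python3 -m inch '[0,0,0,0.7,0,0,0, 0,0,0,0,0,0,0, 0,0,0,0,0,0,0]'; python3 -m inch '[0,0,0,0.7,0,0,0, 0,0,0,0,0,0,0, 0,0,0,0,0,0,0]';python3 -m inch '[0,0,0,0.7,0,0,0, 0,0,0,0,0,0,0, 0,0,0,0,0,0,0]'
```

```text
clock: 15.78
ee_pos: [503.9, 309.9, 67.4]
tcp_rot: [-2.632, 1.571, -2.634]
wrist_force: [-0.4, 0.2, -0.9]
grip_width: 0.147
clock: 16.03
ee_pos: [503.9, 309.9, 66.7]
tcp_rot: [-2.584, 1.571, -2.586]
wrist_force: [-0.7, -0.7, -0.3]
grip_width: 0.144
clock: 16.28
ee_pos: [503.9, 310.0, 66.6]
tcp_rot: [0.408, 1.571, 0.406]
wrist_force: [-1.5, -0.3, 4.1]
grip_width: 0.149
```

```bash
python3 -m inch '[0,0,0,-0.5,0,0,0, 0,0,0,0,0,0,0.18, 0,0,0,0,0,0,0.2, 0,0,0,0,0,0,0.3, 0,0,0,0,0,0,0.4]'; python3 -m inch '[0,0,0,0,0,0,0.4, 0,0,0,-5,0,0,0.4, 0,0,0,-15,0,0,0.4, 0,0,0,-25,0,0,0.4, 0,0,0,-25,0,0,0.4]';python3 -m inch '[0,0,0,-25,0,0,0.4, 0,0,0,-15,0,0,0.4,0,0,0,0,0,0,0.4,0,0,0,0,0,0,0.4]'; python3 pic.py wrist 9;python3 - <<'E'
from h import *
t=cv2.imread("pics/wrist9.png");cv2.imwrite("pics/w9c.png",cv2.resize(t[150:310,200:360],None,fx=4.5,fy=3.7,interpolation=cv2.INTER_CUBIC))
E
```

```text
clock: 16.7
ee_pos: [503.8, 309.9, 66.3]
tcp_rot: [-2.582, 1.57, -2.583]
wrist_force: [0.1, -0.2, -1.1]
grip_width: 0.298
clock: 17.12
ee_pos: [503.3, 309.6, 136.9]
tcp_rot: [-2.573, 1.569, -2.575]
wrist_force: [1.0, -0.7, 0.4]
grip_width: 0.4
clock: 17.45
ee_pos: [504.1, 310.1, 177.2]
tcp_rot: [0.559, 1.569, 0.557]
wrist_force: [0.1, 0.5, -1.2]
grip_width: 0.4
[504.13117802 310.10090785 177.24666631] 17.45 [ 0.1278656   0.51427893 -1.24122701] 0.3998742325386166
```

View pics/w9c.png

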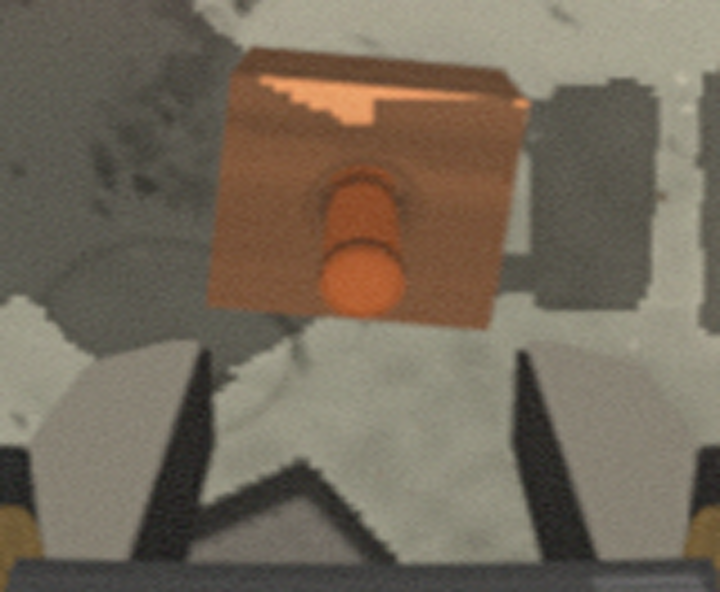

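```bash
python3 -m inch '[0,0,0,0,-20,2,0.6, 0,0,0,0,-30,2,0.6, 0,0,0,0,-36,2,0.6, 0,0,0,0,-36,2,0.6, 0,0,0,0,-36,2,0.6]'; python3 -m inch '[0,0,0,0,-36,3,0.6, 0,0,0,0,-36,3,0.6, 0,0,0,0,-36,3,0.6, 0,0,0,0,-36,3,0.6, 0,0,0,0,-34,3,0.6]';python3 -m inch '[0,0,0,0,-25,2,0.6, 0,0,0,0,-14,1,0.6, 0,0,0,0,0,0,0.6, 0,0,0,0,0,0,0.6, 0,0,0,0,0,0,0.6]';python3 -m inch '[0,0,0,0,0,0,0.6, 0,0,0,0,0,0,0.6]'; python3 st.py 531.5 -68.5 52;python3 pic.py wrist 10
```

```text
clock: 17.92
ee_pos: [512.3, 150.1, 174.7]
tcp_rot: [-2.785, 1.567, -2.786]
wrist_force: [0.5, -0.4, -0.1]
grip_width: 0.597
clock: 18.33
ee_pos: [526.9, -28.3, 174.8]
tcp_rot: [-3.055, 1.567, -3.057]
wrist_force: [0.2, 0.4, -0.2]
grip_width: 0.599
clock: 18.75
ee_pos: [530.7, -63.1, 175.6]
tcp_rot: [2.494, 1.568, 2.494]
wrist_force: [-0.2, -0.6, 0.3]
grip_width: 0.597
clock: 18.92
ee_pos: [531.1, -63.1, 176.3]
tcp_rot: [2.209, 1.57, 2.211]
wrist_force: [-0.1, 0.6, 0.4]
grip_width: 0.6
t 18.92 p [531.146 -63.125 176.327] F [-0.133  0.567  0.391] g 0.6
tool axes in world (cols):
 [[-0.001 -0.001  1.   ]
 [ 0.001  1.     0.001]
 [-1.     0.001 -0.001]]
sg 1 rotvec tool deg [ 0.083 -0.035 -0.047]
sg -1 rotvec tool deg [-179.917    0.073   -0.054]
d world [   0.354   -5.375 -124.327] tool [124.322  -5.477   0.421]
[531.14605824 -63.12506471 176.32702674] 18.9167 [-0.13256941  0.56665731  0.39118713] 0.5995966363307871
```

View pics/wrist10.png

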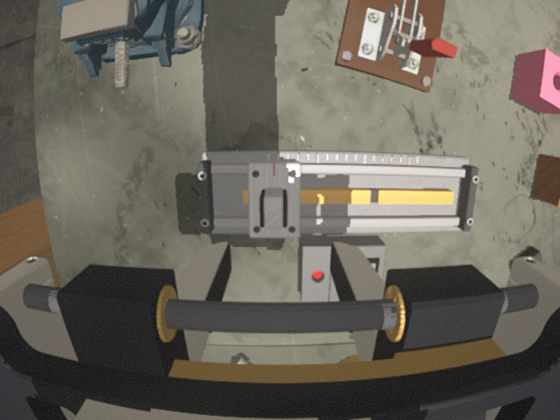

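```bash
python3 - <<'E'
from h import *
t=cv2.imread("pics/wrist10.png")
cv2.imwrite("pics/w10c.png",cv2.resize(t[140:250,190:390],None,fx=4,fy=4,interpolation=cv2.INTER_CUBIC))
E
```

```text
(no output)
```

View pics/w10c.png

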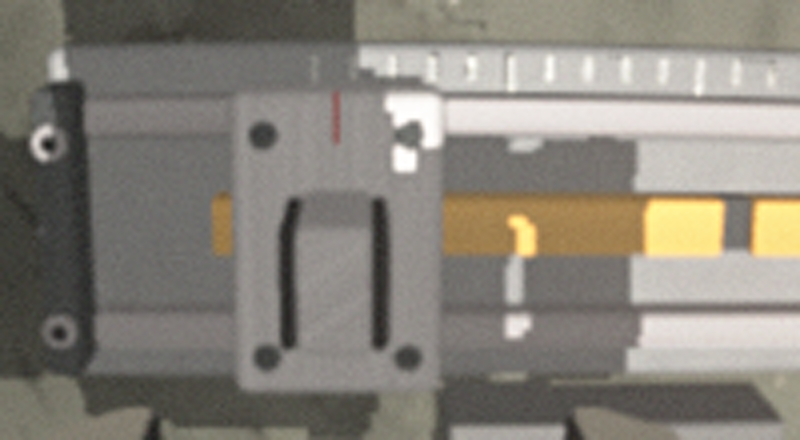

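```bash
python3 - <<'E'
from h import *
w=np.load("wrist10.npz")
P=lambda x,y:(190+(x+.5)/4-.5,140+(y+.5)/4-.5)
cs=[fishz(w,*P(*c),46,w) for c in [(263,135),(409,135),(408,357),(267,357)]];print(np.round(cs,1),np.mean(cs,0))
cs=[fishz(w,*P(*c),46,w) for c in [(236,92),(441,92),(439,389),(239,389)]];print(np.round(cs,1),np.mean(cs,0))
print("grip far edge",[fishz(w,*P(*c),84,w) for c in [(283,348),(388,348)]])
n=[fishz(w,*P(738,200),20,w),fishz(w,*P(738,250),20,w)];print("notch",n)
print("rail lines",fishz(w,*P(440,100),26,w),fishz(w,*P(800,103),26,w),"bar",fishz(w,*P(650,255),20,w),fishz(w,*P(216,255),20,w))
E
```

```text
[[504.8 -86.2  46. ]
 [504.9 -52.6  46. ]
 [558.8 -52.3  46. ]
 [558.8 -86.2  46. ]] [531.82279793 -69.33284459  46.        ]
[[494.8 -92.3  46. ]
 [494.8 -45.3  46. ]
 [567.  -44.7  46. ]
 [567.1 -93.3  46. ]] [530.92478937 -68.88617833  46.        ]
grip far edge [array([543.74363111, -79.93927072,  84.        ]), array([543.71790398, -57.954125  ,  84.        ])]
notch [array([525.1381651 ,  34.49354111,  20.        ]), array([538.56628701,  35.46036652,  20.        ])]
rail lines [499.3752185  -44.29737257  26.        ] [498.42092524  47.8547946   26.        ] bar [540.00511708  11.51842245  20.        ] [ 540.12841716 -100.84073491   20.        ]
```

```bash
python3 -m inch '[0,0,0,10,-3,0,0.6, 0,0,0,20,-2.9,0,0.6, 0,0,0,20,0,0,0.6, 0,0,0,15,0,0,0.6, 0,0,0,7,0,0,0.6]'; python3 -m inch '[0,0,0,0,0,0,0.6, 0,0,0,0,0,0,0.6, 0,0,0,0,0,0,0.6, 0,0,0,0,0,0,0.6, 0,0,0,0,0,0,0.6]'; python3 st.py 531 -69 53; python3 pic.py wrist 11
```

```text
clock: 19.38
ee_pos: [529.6, -70.8, 102.0]
tcp_rot: [3.065, 1.567, 3.064]
wrist_force: [-0.1, -0.4, -0.2]
grip_width: 0.602
clock: 19.8
ee_pos: [531.9, -71.0, 105.4]
tcp_rot: [-0.119, 1.569, -0.12]
wrist_force: [0.4, 0.2, -0.1]
grip_width: 0.601
t 19.8 p [531.89  -71.039 105.443] F [ 0.42   0.152 -0.051] g 0.601
tool axes in world (cols):
 [[ 0.002  0.002  1.   ]
 [-0.     1.    -0.002]
 [-1.    -0.     0.002]]
sg 1 rotvec tool deg [-0.097  0.11   0.013]
sg -1 rotvec tool deg [179.903   0.021  -0.172]
d world [ -0.89    2.039 -52.443] tool [52.441  2.049 -0.994]
[531.89007203 -71.03886663 105.44300417] 19.8 [ 0.41971124  0.15228857 -0.05074793] 0.6011902191571098
```

View pics/wrist11.png

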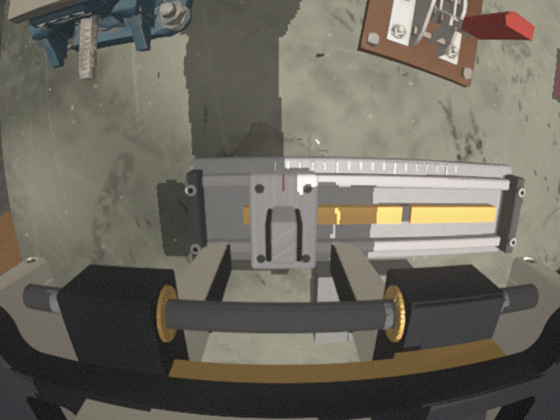

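```bash
python3 -m inch '[0,0,0,6,2,-0.9,0.6, 0,0,0,10,0,0,0.6, 0,0,0,12,0,0,0.6, 0,0,0,10,0,0,0.6, 0,0,0,5,0,0,0.6]'; python3 -m inch '[0,0,0,2,0,0,0.6, 0,0,0,0,0,0,0.6, 0,0,0,0,0,0,0.6, 0,0,0,0,0,0,0.6, 0,0,0,0,0,0,0.6]'; python3 st.py 531 -69 53; python3 pic.py wrist 12; python3 pic.py side 12; python3 - <<'E'
from h import *
t=cv2.imread("pics/side12.png")
cv2.imwrite("pics/s12c.png",cv2.resize(t[150:260,210:330],None,fx=6,fy=5,interpolation=cv2.INTER_CUBIC))
E
```

```text
clock: 20.27
ee_pos: [529.2, -68.8, 59.6]
tcp_rot: [3.043, 1.568, 3.042]
wrist_force: [-0.2, 0.4, 0.5]
grip_width: 0.605
clock: 20.68
ee_pos: [530.8, -69.1, 60.0]
tcp_rot: [-0.143, 1.57, -0.145]
wrist_force: [-0.4, 0.3, -0.3]
grip_width: 0.598
t 20.68 p [530.75  -69.072  60.034] F [-0.439  0.26  -0.32 ] g 0.598
tool axes in world (cols):
 [[ 0.001  0.002  1.   ]
 [-0.     1.    -0.002]
 [-1.    -0.     0.001]]
sg 1 rotvec tool deg [-0.104  0.062  0.009]
sg -1 rotvec tool deg [179.895   0.014  -0.097]
d world [ 0.25   0.072 -7.034] tool [7.034 0.073 0.242]
[530.75012209 -69.0716528   60.03418004] 20.6833 [-0.43888198  0.26032893 -0.31986139] 0.5975987777879783
[530.68688725 -69.08511292  60.00338468] 20.7333 [ 0.01382249  0.22854837 -0.07760743] 0.5975424245824099
```

View pics/wrist12.png

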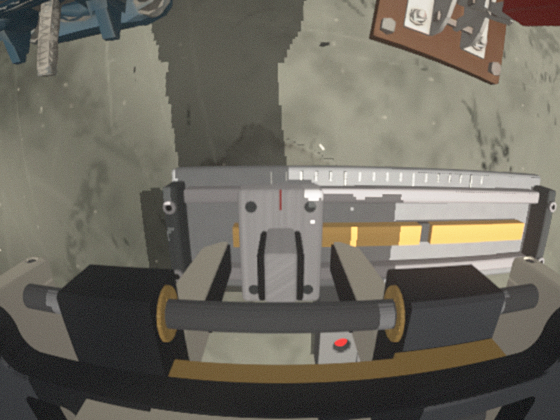

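View pics/s12c.png

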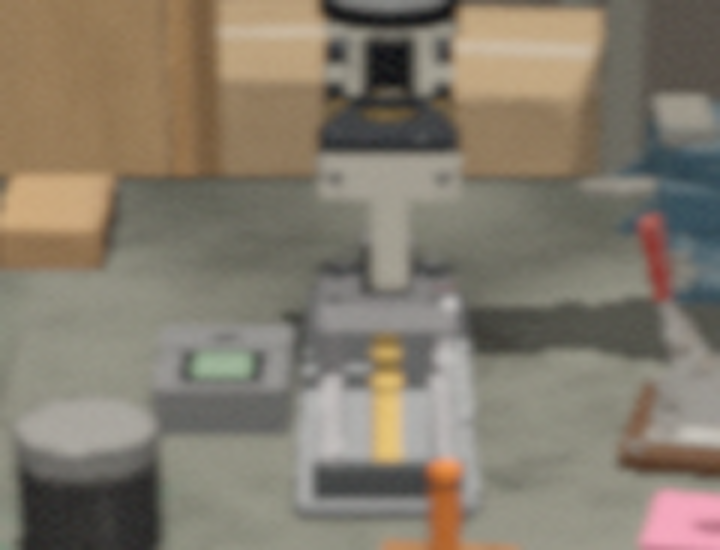

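```bash
python3 -m inch '[0,0,0,3,0,0.2,0.5, 0,0,0,3,0,0,0.4, 0,0,0,0.5,0,0,0.32, 0,0,0,0,0,0,0.3, 0,0,0,0,0,0,0.28]'; python3 -m inch '[0,0,0,0,0,0,0.27, 0,0,0,0,0,0,0.26, 0,0,0,0,0,0,0.25, 0,0,0,0,0,0,0.24]'; python3 -m inch '[0,0,0,0,0,0,0.2, 0,0,0,0,0,0,0.1, 0,0,0,0,0,0,0, 0,0,0,0,0,0,0, 0,0,0,0,0,0,0]'; python3 st.py 531 -69 53
```

```text
clock: 21.2
ee_pos: [530.4, -69.0, 52.9]
tcp_rot: [-3.064, 1.57, -3.066]
wrist_force: [0.2, 0.0, 0.3]
grip_width: 0.306
clock: 21.53
ee_pos: [530.6, -69.0, 53.1]
tcp_rot: [-0.395, 1.571, -0.397]
wrist_force: [-0.2, -0.3, -0.3]
grip_width: 0.246
clock: 21.95
ee_pos: [530.6, -69.1, 53.1]
tcp_rot: [-1.333, 1.571, -1.334]
wrist_force: [-0.3, -0.8, 0.0]
grip_width: 0.237
t 21.95 p [530.58  -69.06   53.101] F [-0.277 -0.781  0.029] g 0.237
tool axes in world (cols):
 [[ 0.     0.002  1.   ]
 [-0.     1.    -0.002]
 [-1.    -0.     0.   ]]
sg 1 rotvec tool deg [-0.09   0.002  0.007]
sg -1 rotvec tool deg [179.91    0.012  -0.003]
d world [ 0.42   0.06  -0.101] tool [0.101 0.06  0.419]
```

```bash
python3 -m inch '[0,0,0,0,2,0,0, 0,0,0,0,4,0,0, 0,0,0,0,6,0,0, 0,0,0,0,6,0,0, 0,0,0,0,6,0,0]'; python3 -m inch '[0,0,0,0,6,0,0, 0,0,0,0,6,0,0, 0,0,0,0,6,0,0, 0,0,0,0,6,0,0, 0,0,0,0,6,0,0]'; python3 -m inch '[0,0,0,0,6,0,0, 0,0,0,0,6,0,0, 0,0,0,0,6,0,0, 0,0,0,0,4,0,0, 0,0,0,0,3,0,0]'; python3 -m inch '[0,0,0,0,0,0,0, 0,0,0,0,0,0,0, 0,0,0,0,0,0,0]'
```

```text
clock: 22.37
ee_pos: [530.6, -50.0, 53.1]
tcp_rot: [-1.54, 1.565, -1.545]
wrist_force: [0.8, -8.8, 0.2]
grip_width: 0.237
clock: 22.78
ee_pos: [530.5, -20.0, 53.1]
tcp_rot: [-1.609, 1.565, -1.614]
wrist_force: [0.8, -8.7, 0.5]
grip_width: 0.239
clock: 23.2
ee_pos: [530.5, 6.2, 53.1]
tcp_rot: [-1.686, 1.566, -1.69]
wrist_force: [0.3, -8.0, 1.8]
grip_width: 0.238
clock: 23.45
ee_pos: [530.5, 8.9, 53.1]
tcp_rot: [-1.891, 1.569, -1.893]
wrist_force: [-1.0, -4.9, 1.6]
grip_width: 0.239
```

```bash
python3 -m inch '[0,0,0,0,3,0,0, 0,0,0,0,4,0,0, 0,0,0,0,3,0,0, 0,0,0,0,2,0,0, 0,0,0,0,0,0,0]'; python3 -m inch '[0,0,0,0,2,0,0, 0,0,0,0,2,0,0, 0,0,0,0,0,0,0]'; python3 pic.py wrist 13;  python3 - <<'E'
from h import *
t=cv2.imread("pics/wrist13.png")
cv2.imwrite("pics/w13c.png",cv2.resize(t[150:350,130:430],None,fx=2.6,fy=2.6,interpolation=cv2.INTER_CUBIC))
E
```

```text
clock: 23.87
ee_pos: [530.5, 21.1, 53.1]
tcp_rot: [-2.0, 1.569, -2.002]
wrist_force: [-1.0, -4.3, 2.6]
grip_width: 0.24
clock: 24.12
ee_pos: [530.4, 25.5, 53.1]
tcp_rot: [-2.27, 1.57, -2.272]
wrist_force: [-1.3, -4.1, 2.1]
grip_width: 0.243
[530.41553989  25.47482542  53.09764304] 24.1167 [-1.26555429 -4.11449617  2.12930113] 0.24331541534208134
```

View pics/w13c.png

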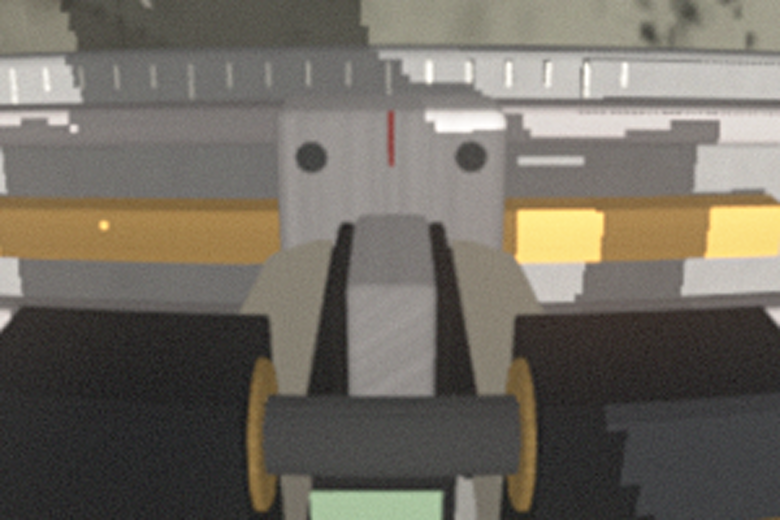

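Both fingers hold the pads and the groove is under the carriage. I'll take 1 mm steps from here and feel for the click in the y force.

```bash
python3 -m inch '[0,0,0,0,1,0,0, 0,0,0,0,1,0,0, 0,0,0,0,1,0,0, 0,0,0,0,0,0,0]';python3 -m inch '[0,0,0,0,1,0,0, 0,0,0,0,0,0,0]';python3 -m inch '[0,0,0,0,1,0,0, 0,0,0,0,0,0,0]';python3 -m inch '[0,0,0,0,1,0,0, 0,0,0,0,0,0,0]';python3 -m inch '[0,0,0,0,1,0,0, 0,0,0,0,0,0,0]'
```

```text
clock: 24.5
ee_pos: [530.5, 28.4, 53.1]
tcp_rot: [-2.158, 1.57, -2.16]
wrist_force: [-1.0, -4.0, 3.5]
grip_width: 0.238
clock: 24.67
ee_pos: [530.4, 32.4, 53.1]
tcp_rot: [1.706, 1.568, 1.706]
wrist_force: [-0.6, 1.0, 2.7]
grip_width: 0.238
clock: 24.83
ee_pos: [530.5, 33.3, 53.1]
tcp_rot: [1.734, 1.568, 1.734]
wrist_force: [-1.2, 2.1, 3.4]
grip_width: 0.243
clock: 25.0
ee_pos: [530.4, 33.5, 53.1]
tcp_rot: [1.893, 1.569, 1.892]
wrist_force: [-2.6, 2.7, 3.4]
grip_width: 0.238
clock: 25.17
ee_pos: [530.4, 33.6, 53.1]
tcp_rot: [2.441, 1.57, 2.44]
wrist_force: [-2.7, 1.6, 4.5]
grip_width: 0.237
```

The carriage jumped 4 mm on a 1 mm command and the y force changed sign, which is the click. I'll push a little further to confirm it resists, staying well under 15 N.

```bash
python3 -m inch '[0,0,0,0,1,0,0, 0,0,0,0,0,0,0]';python3 -m inch '[0,0,0,0,1,0,0, 0,0,0,0,0,0,0]';python3 -m inch '[0,0,0,0,1,0,0, 0,0,0,0,0,0,0]'
```

```text
clock: 25.33
ee_pos: [530.4, 33.9, 53.1]
tcp_rot: [-2.774, 1.57, -2.776]
wrist_force: [-2.7, 0.1, 4.0]
grip_width: 0.241
clock: 25.5
ee_pos: [530.4, 34.4, 53.0]
tcp_rot: [-2.28, 1.57, -2.282]
wrist_force: [-2.9, -0.4, 4.6]
grip_width: 0.238
clock: 25.67
ee_pos: [530.4, 34.9, 53.1]
tcp_rot: [-2.026, 1.569, -2.029]
wrist_force: [-3.5, -1.9, 4.2]
grip_width: 0.239
```

```bash
python3 -m inch '[0,0,0,0,1,0,0, 0,0,0,0,0,0,0]';python3 -m inch '[0,0,0,0,1,0,0, 0,0,0,0,0,0,0]'; python3 -m inch '[0,0,0,0,0.5,0,0, 0,0,0,0,0,0,0]'
```

```text
clock: 25.83
ee_pos: [530.4, 35.2, 53.1]
tcp_rot: [-1.904, 1.568, -1.907]
wrist_force: [-2.7, -3.0, 5.4]
grip_width: 0.242
clock: 26.0
ee_pos: [530.5, 35.4, 53.1]
tcp_rot: [-1.81, 1.568, -1.814]
wrist_force: [-2.9, -3.9, 5.3]
grip_width: 0.241
clock: 26.17
ee_pos: [530.5, 35.4, 53.1]
tcp_rot: [-1.794, 1.567, -1.798]
wrist_force: [-2.4, -4.7, 4.8]
grip_width: 0.238
```

```bash
python3 -m inch '[0,0,0,0,-1,0,0, 0,0,0,0,-1,0,0, 0,0,0,0,-0.5,0,0, 0,0,0,0,0,0,0, 0,0,0,0,0,0,0]';python3 -m inch '[0,0,0,0,0,0,0, 0,0,0,0,0,0,0, 0,0,0,0,0,0,0, 0,0,0,0,0,0,0, 0,0,0,0,0,0,0]'; python3 pic.py wrist 14; python3 pic.py side 14;python3 pic.py top 14; python3 - <<'E'
from h import *
t=cv2.imread("pics/wrist14.png")
cv2.imwrite("pics/w14c.png",cv2.resize(t[150:350,130:430],None,fx=2.6,fy=2.6,interpolation=cv2.INTER_CUBIC))
a=cv2.imread("pics/side14.png")[180:330,190:390]
cv2.imwrite("pics/s14c.png",cv2.resize(a,None,fx=4,fy=4,interpolation=cv2.INTER_CUBIC))
E
```

```text
clock: 26.58
ee_pos: [530.4, 35.1, 53.1]
tcp_rot: [-2.13, 1.57, -2.133]
wrist_force: [-2.8, -1.9, 5.2]
grip_width: 0.237
clock: 27.0
ee_pos: [530.5, 35.0, 53.1]
tcp_rot: [-2.1, 1.569, -2.102]
wrist_force: [-2.5, -1.8, 4.9]
grip_width: 0.24
[530.45888269  35.04770776  53.07018817] 27.0 [-2.45237585 -1.84021699  4.9470489 ] 0.24014261228707856
[530.45821738  35.04428491  53.0752311 ] 27.05 [-3.37438236 -1.17700381  5.56267925] 0.24047137800951993
[530.48314603  35.05499234  53.07366382] 27.1 [-3.40565681 -1.12729241  4.54835391] 0.23821971766575156
```

View pics/w14c.png

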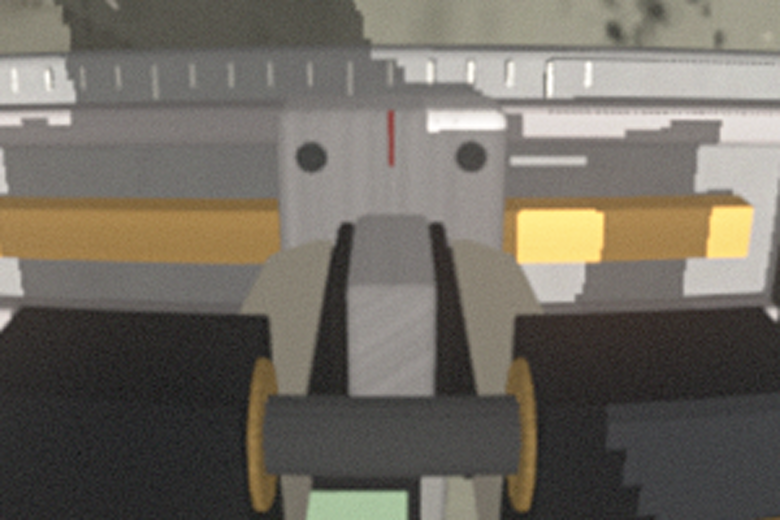

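View pics/s14c.png

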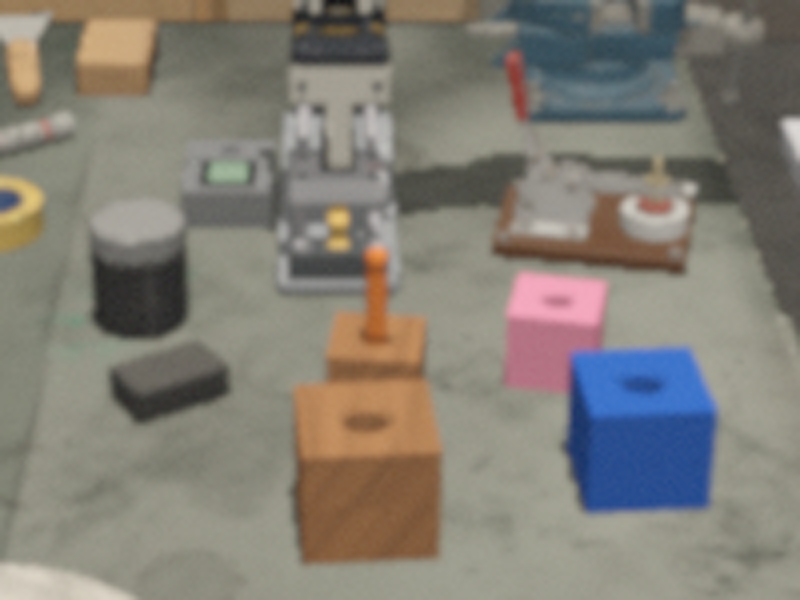

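```bash
python3 -m inch '[0,0,0,0,-1,0,0, 0,0,0,0,0,0,0, 0,0,0,0,0,0,0, 0,0,0,0,0,0,0, 0,0,0,0,0,0,0]'; python3 - <<'E'
from plant import robot,get_state
s=get_state();print(s["ee_pos"],s["wrist_force"],s["grip_width"]);print(robot.close_job())
E
```

```text
clock: 27.57
ee_pos: [530.5, 34.6, 53.1]
tcp_rot: [-2.404, 1.57, -2.406]
wrist_force: [-2.8, -1.2, 4.3]
grip_width: 0.239
[530.49501484  34.62589276  53.08350249] [-2.77038743 -1.18140457  4.28471629] 0.23879180550784362
the job is handed in; nothing more can be done
None
```

I handed the job in at 27.6 s, with the fingers still gripping both pads and the carriage in the notch. `close_job()` gave no verdict, so the evidence below is from my own readings.

- **Zeroing:** I took the stylus from the small brown stand and pressed the button about 3 mm until it bottomed. The force rose steadily to about 3 N, then climbed steeply, and I stopped at 13.8 N. I saw no change on the readout that I could identify. The carriage was not touched; it was at about y = -69 mm both before and after.
- **Stylus back home:** It met the ledge at the same tool height as when I gripped it (66.6 mm against 66.7 mm). In the last side picture it is at the same pixel as at the start.
- **Carriage:** The click came after about 101 mm of travel. The carriage jumped about 4 mm on a 1 mm step, and the side force changed sign. Further commanded steps moved it less and less, and it held at y = 35.4 mm with 4.7 N on it. I then backed off to y = 34.6 mm, which matches the groove at 34 to 35 mm in the pictures.
- **End state:** At hand-in the force along the rail was about 1 N and the opening was 0.239, which is about 22 mm on the pads. The carriage never neared the far stop.
- **Bystanders:** I never touched the rubber block, sanding block or jar. The rubber block and jar are unmoved in the last side picture, but I made no separate check of the sanding block.

The side camera read about 3 mm in x and 7 mm in y off the other two at the stylus, so I worked from the top and wrist cameras. One move was refused because I typed the wrong number of values; nothing moved, and I sent it again.

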